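Stow the cutter tube and hasp the case

ROBOT

A 6-joint arm with a two-finger parallel gripper is mounted at the origin on a cart in front of the work surface, level with it; the furniture and walls round the work are solid. World frame = base frame: x ahead of the robot, y to its left, z up, the work surface at z = 0. Lengths are in mm, angles in rad, forces in N, time in s.
With the tool pointing down it reaches from about 300 to 775 mm from the base axis. Payload 14.6 kg.
Tool frame: the origin (TCP) lies midway between the tips of the shut fingers; the grasp point (between the pads) lies 19 mm behind it; z points along the fingers, y is the direction in which the jaws open and shut (so a half turn about z gives the same grasp; the last joint's range is limited). The gripper opens to 94 mm and grips with 3 to 60 N. Pads are 16 mm wide; open, the fingers measure 119 mm over their backs; the gripper's body (75 mm by 177 mm) begins 78 mm behind the grasp point.
Start: joints at [-1.169, 0.3, 1.521, -0, 1.321, -0.067], TCP at [248.491, -490.654, 205.446] pointing down, gripper open.
Joint ranges: [-3.03, 3.03], [-0.79, 2.21], [0.23, 2.52], [-1.04, 4.18], [0, 3.07], [-2.55, 2.55]. Speed limits (rad/s): [2.22, 2.22, 2.57, 3.14, 3.14, 3.14].

INTERFACE

Orientations are given as [roll, pitch, yaw] about the fixed x, y, z axes, in that order (R = Rz(yaw) Ry(pitch) Rx(roll)).
In Python, from cell import manip, camera gives the robot as it stands. The module is installed in compiled form; this text tells all that it offers.
- The arm moves only by the tool jog_arm, never from a script. Its argument "commands" is a list of rows, each a list of 7 numbers: the shift along the world's x, y, z in units of 1 m (1.0 is 1 m), then the turn, a rotation vector about the world's x, y, z in units of 120 degrees (1.0 is 120 degrees), then the opening, from 0 (shut) to 1 (fully open). In form: [[x, y, z, ax, ay, az, grip], ...]. A call has exactly 10 rows; each row is the pose to reach, as a shift and turn from the pose commanded when the call began; what a row does not reach only later rows make up. A row lasts 1/8 s, in which the tool goes at most 62.5 mm and 10.7 degrees, less where a joint would pass 70% of its speed; a pose out of reach is approached as far as the arm can. A call with a number of a shift or a turn outside -1 to 1 is refused whole. A call with a gripper value outside its range is refused whole. The fingers move at their own pace and stop on an object; "grip_force" is the grip in N (left out, the last holds). Time passes only in rows, so rows that repeat a pose let the fingers close, or fill a call up. It gives the time, the measured TCP pose, the force and the opening at its end, in the units of the state.
- manip.read_state(): the state, without advancing time (a new reading comes with each control period).
- camera(name): name is "scene" or "top"; returns a dict with "pixels" (480x640x3 uint8, blue, green, red), "vertical_fov" (degrees; the focal length in pixels is half the picture's height over the tangent of half this angle, whatever the lens; pixels are square), "cx", "cy" (the principal point, pixels), "k1" (the pictures are not rectified: a ray, as slopes to the right and down, at radius r is drawn at 1 + k1 r^2 times it, then the intrinsics apply), "rvec" (rotation vector, rad) and "tvec" (3), from world to camera coordinates, as OpenCV has them. Camera axes: x right, y down, z forward; pixel columns grow to the right and rows downward; lengths in mm; the calibration is good to about 2 mm. A picture is of the moment at which its call begins. There is no depth.
- manip.sign_off(): hands the job in, once; it reports no verdict.
The state is a dict: "clock": time; "joints": joint angles; "qd": joint speeds; "effort": joint torques, N m; "eef_pos": TCP position; "eef_rot": TCP orientation; "wrist_force": force on the tool from outside, world axes, zero at the start; "moment": the same for the moment, N m; "finger_gap": finger opening in mm.
Only numpy, scipy, OpenCV 4.12 (cv2) and the standard library are available. Lean on these libraries where they do the work, as an engineer would, in place of code of your own. Each camera call takes 0.05 s, during which the arm holds its last target.

TASK

Put the upright cutter tube away: lay it down on its side on the bench and let go of it, then pick it up again across its middle and set it lengthwise in the open tool case, between the black saddle cheeks, so that it rests flat on the case floor. Then shut the lid fully and, once it is shut, swing the hasp over the catch on the front until it lies fully home; leave the tape measure where it is.

Things in the scene. Friction and masses are not known exactly. Their poses are not given: they have to be found in the camera images.
- tube: square plastic cutter tube, yellow body with a ribbed black cap, 34 x 34 mm and 130 mm long, about 0.14 kg, closed and rigid; it stands upright on the bench, cap up, left or right of the case. Origin: centre of its foot (the yellow end); its z axis runs along its length to the cap, x and y are square to its side faces
- tube_center (a point): the middle of the cutter tube, 65 mm from either end, 17 mm inside its faces
- case: blue steel tool case, 160 mm long (x) by 104 mm wide (y), fixed to the bench; walls 48 mm high, 4 mm thick, floor 4 mm; top with lid shut 60 mm above the bench. Origin: centre of its underside; x points from the hasp (front, toward the robot) to the lid hinge (rear), z up. It stands on the bare strip of bench between the blue mat on the left (from y = 0.27 m) and the wooden board on the right (from y = -0.22 m)
- cradle (a point): where the tube's middle lies when seated: over the case's centre, 21 mm above the bench; axes as the case. Four black saddle cheeks on the floor, 11 mm high, 52 mm before and behind this point, leave a 42 mm wide track along x for the tube; between the two pairs the floor is free for fingers beside the tube
- lid (a joint): angle of the blue lid about its hinge: 0 = shut, 1.57 = upright; starts 1.6 to 1.85, most 2.0. The lid is 110 mm wide, reaches 165 mm from the hinge; its outer face lies 12 mm (two low ribs 13.5 mm) off the hinge plane. It stays where left while open, and falls shut by itself once below about 0.8 rad
- lid_edge (a point): middle of the lid's free edge (165 mm from the hinge), on its outer face
- hasp (a joint): angle of the steel hasp about its hinge on the lid's free edge; with the lid shut 0 = hanging straight down flat over the catch (home), 1.57 = sticking straight out to the front, 3.14 = straight up; starts 2.5 to 3.1, most 3.3; light friction holds it where left. Plate 40 mm wide and 40 mm long, with a slot that passes over the catch
- hasp_hinge (a point): middle of the hasp's hinge axis, along the case's y; with the lid shut 88.5 mm before the case's centre and 54 mm above the bench
- hasp_tip (a point): middle of the red rounded lip at the hasp's free end, 39 mm from its hinge; the lip, 8 mm thick, stands 14 mm out from the plate on its outer side (the side away from the case when home) and so further out than the staple: push on it
- tape_measure: yellow pocket tape measure with black top, 65 x 73 x 40 mm, on the bench at the other side of the case; origin: centre of its underside; not to be moved
- lid_hinge (a point): middle of the lid's hinge axis, which runs along the case's y at the rear rim, 80 mm behind the case's centre and 48 mm above the bench
- catch (a point): outer end of the catch, a steel staple 35 mm above the bench that stands out of the front wall to 98 mm before the case's centre
There are look-alikes about, which are no part of the job. Several things have the shape of the tube; the one meant has the colours described above.

How it is judged (in metres and radians):
On the way, in this order (a step that is already met when the one before it is completed fails the run):
1. the tube lies on its side on the bench, outside the case, let go (angle between tube's own z axis and vertical between 1.45 and 1.69 rad and height (world z) of tube_center below 0.022 m and horizontal distance between tube_center and cradle above 0.08 m and contact force between the fingers and tube below 0.1 N), for 0.2 s.
2. the tube lies in the case between the saddle cheeks, let go (y of tube_center in the frame of cradle between -0.008 and 0.008 m and x of tube_center in the frame of cradle between -0.016 and 0.016 m and z of tube_center in the frame of cradle below 0.004 m and angle between the z axis of tube and the x axis of case, either way round below 0.15 rad and contact force between the fingers and tube below 0.1 N), for 0.2 s.
3. the lid is shut (value of joint lid below 0.05 rad), for 0.2 s.
4. the hasp lies home over the catch (value of joint hasp below 0.15 rad), for 0.2 s.
At the end, for the whole second after the job is handed in: Tube at rest between the case's saddle cheeks: its middle within 8 mm sideways, 16 mm lengthwise, at most 4 mm above the cradle point, along the case within 0.15 rad; lid shut within 0.05 rad; hasp within 0.15 rad of home; tape measure moved under 40 mm (y of tube_center in the frame of cradle between -0.008 and 0.008 m and x of tube_center in the frame of cradle between -0.016 and 0.016 m and z of tube_center in the frame of cradle below 0.004 m and angle between the z axis of tube and the x axis of case, either way round below 0.15 rad and value of joint lid below 0.05 rad and value of joint hasp below 0.15 rad and linear speed of tube below 0.02 m/s); the robot touches nothing.
It fails at once if the tape measure is moved more than 40 mm (distance of tape_measure from where it was at the start of the episode above 0.04 m).
It also fails if it takes over 72 s, if anything falls off the work surface, if the arm or the gripper's body presses on something with over 40 N, if the wrist force passes 120 N, or if a joint passes its speed limit or range.

## Working session

There is one attempt and no reset: what is moved stays moved. The work goes in short steps, Python scripts to look and compute and a tool call to move; the robot and the scene stay as the last step left them, time stands still between calls to the robot, and variables do not carry over. Pictures are saved under pics/ and viewed, and the job is handed in when it is done.

Besides the shell and the picture viewer there is one more tool, called after "Call:" by a JSON object that holds its "op" and its "data". jog_arm: Moves the arm, as the interface text tells. Its arguments: {"type":"object","properties":{"commands":{"type":"array","items":{"type":"array","items":{"type":"number"}}},"grip_force":{"type":"number"}},"required":["commands"]}

```bash
ls; mkdir -p pics
cat > h.py <<'E'
import numpy as np, cv2
from cell import manip, camera
def grab(n,fn=None):
    c=camera(n)
    if fn: cv2.imwrite('pics/'+fn,c['pixels'])
    return c
def cal(c):
    f=240/np.tan(np.radians(c['vertical_fov'])/2)
    R,_=cv2.Rodrigues(np.array(c['rvec'],float)); t=np.array(c['tvec'],float).ravel()
    return f,R,t
def proj(c,P):
    f,R,t=cal(c); P=np.atleast_2d(np.array(P,float))
    q=P@R.T+t; s=q[:,:2]/q[:,2:]; r2=(s**2).sum(1,keepdims=True)
    s=s*(1+c['k1']*r2); return s*f+[c['cx'],c['cy']]
def ray(c,uv):
    f,R,t=cal(c); d=(np.array(uv,float)-[c['cx'],c['cy']])/f; s=d.copy()
    for _ in range(30): s=d/(1+c['k1']*(s@s))
    v=R.T@np.array([s[0],s[1],1]); return -R.T@t, v/np.linalg.norm(v)
def onz(c,uv,z):
    o,v=ray(c,uv); return o+v*(z-o[2])/v[2]
def tri(c1,u1,c2,u2):
    o1,v1=ray(c1,u1);o2,v2=ray(c2,u2)
    A=np.stack([v1,-v2],1);s=np.linalg.lstsq(A,o2-o1,rcond=None)[0]
    a=o1+v1*s[0];b=o2+v2*s[1];return (a+b)/2,np.linalg.norm(a-b)
def crop(c,x0,y0,x1,y1,k,fn):
    cv2.imwrite('pics/'+fn,cv2.resize(c['pixels'][y0:y1,x0:x1],None,fx=k,fy=k,interpolation=cv2.INTER_CUBIC))
E
python3 - <<'E'
from h import *
import pickle
for n in ['scene','top']:
    c=grab(n,n+'0.png'); pickle.dump(c,open(n+'0.pkl','wb'))
    print(n,{k:v for k,v in c.items() if k!='pixels'}); f,R,t=cal(c); print(-R.T@t)
print(manip.read_state())
E
```

```text
pics
scene {'vertical_fov': 45.95100147127028, 'cx': 314.64503550670236, 'cy': 236.9817740691767, 'k1': -0.04708425765923838, 'rvec': array([ 0.89780147, -2.55207367,  1.04747201]), 'tvec': array([439.23934282, 263.25491626, 678.47289094])}
[170.70424264 502.36903308 664.11236331]
top {'vertical_fov': 54.23844675627094, 'cx': 313.8691643512228, 'cy': 254.73973860339433, 'k1': -0.10468911122977426, 'rvec': array([ 2.13567834, -2.1039536 ,  0.2107234 ]), 'tvec': array([ 13.89686585, 521.35395941, 810.24248072])}
[353.7539508   22.73200133 896.0119139 ]
{'clock': 0.1, 'joints': array([-1.16862947e+00,  3.00419771e-01,  1.52150267e+00,  2.48642640e-05,
        1.32070288e+00, -6.66124694e-02]), 'qd': array([-5.17972934e-04, -3.56300915e-03, -1.85757622e-03,  5.14588749e-04,
        1.24829008e-03, -2.39691252e-05]), 'effort': array([ 7.90953873e-04, -5.32645476e+01, -3.53280044e+01,  7.09546963e-02,
        2.34974711e-02, -5.41561940e-05]), 'eef_pos': array([ 248.3956847 , -490.45586909,  204.94765548]), 'eef_rot': array([-3.14056388e+00, -9.27685410e-05,  4.68773116e-01]), 'wrist_force': array([-0.27825923,  0.28034315,  1.03229134]), 'moment': array([0.04773929, 0.03771474, 0.00566291]), 'finger_gap': 93.88823009462715}
```

View pics/scene0.png

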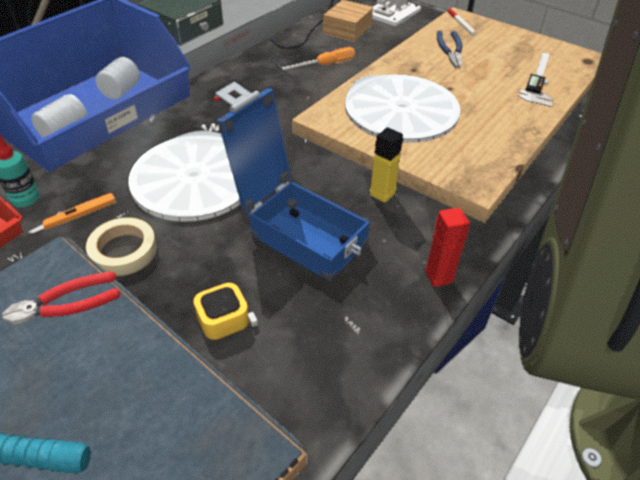

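View pics/top0.png

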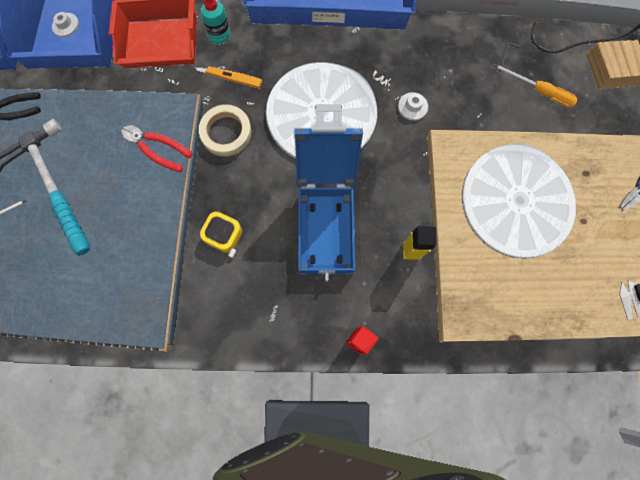

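The pictures show the case at top (326,230), the tube at (418,243) beside the board, a red look-alike at (363,340) and the tape measure at (220,232). I'll enlarge these areas next.

Run:
```python
from h import *
import pickle
t=pickle.load(open('top0.pkl','rb'));s=pickle.load(open('scene0.pkl','rb'))
crop(t,280,95,450,290,3,'c_top.png'); crop(s,210,80,490,300,2.8,'c_sc.png')
```

```text
(no output)
```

View pics/c_top.png

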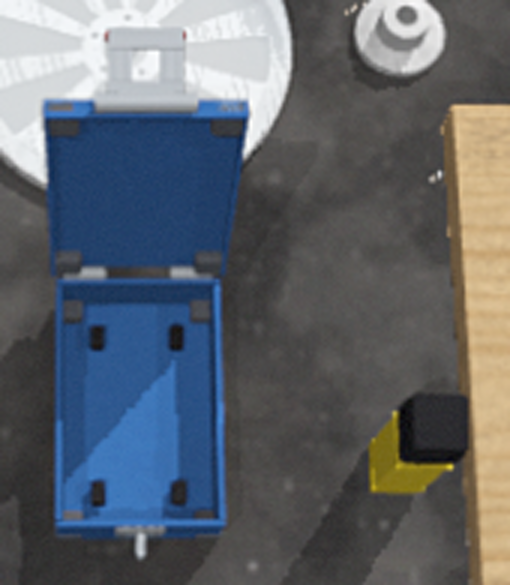

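View pics/c_sc.png

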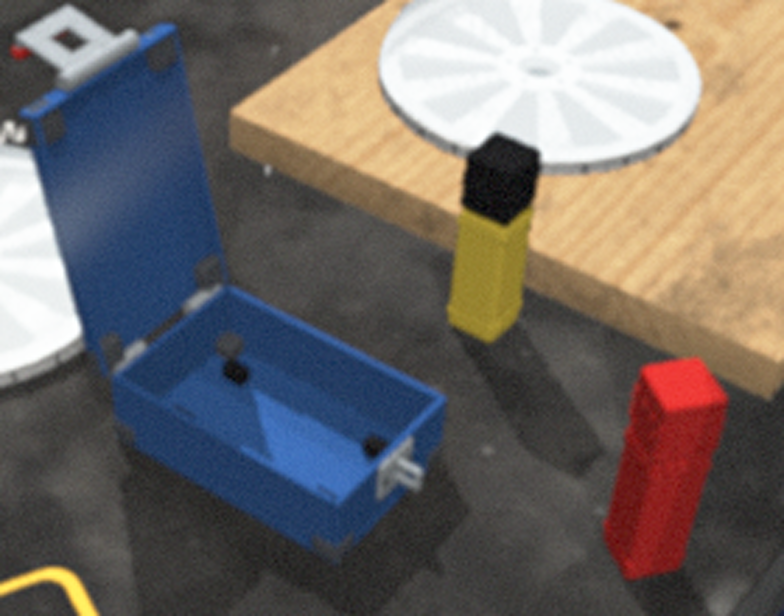

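```bash
cat > fit.py <<'E'
from h import *
import pickle
from scipy.optimize import least_squares
t=pickle.load(open('top0.pkl','rb'));s=pickle.load(open('scene0.pkl','rb'))
T=lambda a,b:(a/3+280-.33,b/3+95-.33); S=lambda a,b:(a/2.8+210-.3,b/2.8+80-.3)
def fit(obs,p0,name):
    def res(p,full=False):
        x,y,a=p; out=[]
        for c,uv,(lx,ly,lz) in obs:
            P=[x+lx*np.cos(a)-ly*np.sin(a),y+lx*np.sin(a)+ly*np.cos(a),lz]
            out.append(proj(c,P)[0]-uv)
        return np.array(out) if full else np.ravel(out)
    r=least_squares(res,p0,loss='soft_l1'); print(name,r.x.round(3)); print(res(r.x,True).round(1).tolist()); return r.x
case=fit([(t,T(57,280),(80,52,48)),(t,T(222,280),(80,-52,48)),(t,T(55,532),(-80,52,48)),(t,T(225,530),(-80,-52,48)),
 (s,S(445,398),(-80,-52,48)),(s,S(335,502),(-80,52,48)),(s,S(115,376),(80,52,48)),(s,S(228,287),(80,-52,48)),
 (t,T(140,556),(-98,0,35)),(s,S(420,475),(-98,0,35))],[450,0,0],'case')
tube=fit([(t,T(401,395),(17,17,130)),(t,T(466,394),(17,-17,130)),(t,T(467,460),(-17,-17,130)),(t,T(402,460),(-17,17,130)),
 (t,T(370,492),(-17,17,0)),(t,T(425,492),(-17,-17,0)),
 (s,S(488,341),(-17,17,0)),(s,S(449,317),(17,17,0)),(s,S(520,320),(-17,-17,0)),(s,S(498,132),(17,-17,130)),(s,S(540,152),(-17,-17,130)),(s,S(466,150),(17,17,130))],[420,-180,0],'tube')
for k,f in [((t,T(45,102)),(s,S(25,110))),((t,T(248,102)),(s,S(178,28)))]: print('lid corner',tri(*k,*f))
print('board edge',onz(t,T(468,390),20),onz(t,T(450,105),20), onz(t,(223,215),40),onz(t,(243,232),40))
E
python3 fit.py
```

```text
case [ 5.735e+02 -1.084e+00  1.200e-02]
[[0.4, -1.1], [-0.0, -0.8], [0.2, -2.1], [0.2, -1.2], [1.4, 0.5], [1.0, 2.1], [-1.4, 0.4], [0.1, -1.0], [0.0, 0.7], [0.4, 3.0]]
tube [ 541.414 -167.676   12.563]
[[2.6, -0.7], [0.7, 0.1], [1.0, -2.4], [2.8, -2.8], [-1.0, 0.8], [-2.2, 1.1], [0.9, 3.1], [-1.1, 3.4], [0.1, 0.6], [-0.6, -0.5], [1.9, 0.1], [-0.9, 2.4]]
lid corner (array([692.87747196,  55.39421742, 211.31264654]), np.float64(0.31915273498383634))
lid corner (array([691.93222841, -53.95203825, 209.41415734]), np.float64(7.556050758163845))
board edge [ 590.57966759 -214.63794565   20.        ] [ 791.59387018 -211.33257037   20.        ] [597.65361204 195.57975765  40.        ] [564.90171552 155.82857708  40.        ]
```

```bash
cat > ov.py <<'E'
from h import *
def box(x,y,a,hx,hy,z0,z1):
    L=[]
    C=lambda lx,ly,z:[x+lx*np.cos(a)-ly*np.sin(a),y+lx*np.sin(a)+ly*np.cos(a),z]
    cs=[(-hx,-hy),(hx,-hy),(hx,hy),(-hx,hy)]
    for z in (z0,z1):
        for i in range(4): L.append((C(*cs[i],z),C(*cs[(i+1)%4],z)))
    for i in range(4): L.append((C(*cs[i],z0),C(*cs[i],z1)))
    return L
def overlay(c,Ls,x0,y0,x1,y1,k,fn):
    im=cv2.resize(c['pixels'][y0:y1,x0:x1],None,fx=k,fy=k,interpolation=cv2.INTER_CUBIC)
    for L,col in Ls:
        for p,q in L:
            a,b=proj(c,[p,q]); f=lambda v:tuple(int(round(w)) for w in ((v+.5-[x0,y0])*k-.5))
            cv2.line(im,f(a),f(b),col,1,cv2.LINE_AA)
    cv2.imwrite('pics/'+fn,im)
E
python3 - <<'E'
from ov import *
import pickle
t=pickle.load(open('top0.pkl','rb'));s=pickle.load(open('scene0.pkl','rb'))
G=(0,255,0)
Ls=[(box(541.4,-167.7,0,17,17,0,130),(255,0,255)),(box(573.5,-1.1,.012,80,52,0,48),G)]
overlay(t,Ls,290,180,450,290,5,'o1.png');overlay(s,Ls,240,110,420,290,3.3,'o2.png')
E
```

```text
(no output)
```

View pics/o1.png

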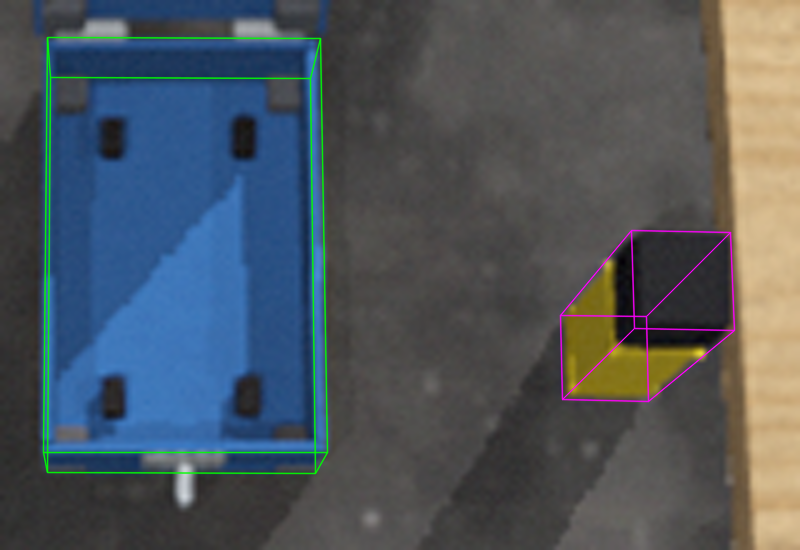

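View pics/o2.png

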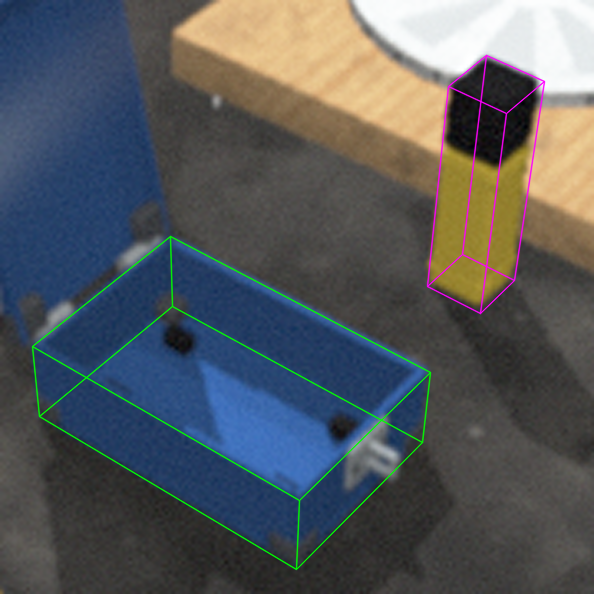

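```bash
cat > fit2.py <<'E'
from fit import *
T=lambda a,b:((a+.5)/5+290-.5,(b+.5)/5+180-.5); S=lambda a,b:((a+.5)/3.3+240-.5,(b+.5)/3.3+110-.5)
print('----')
fit([(t,T(735,233),(17,-17,130)),(t,T(563,398),(-17,17,0)),(t,T(650,400),(-17,-17,0)),(t,T(737,328),(-17,-17,130)),
 (s,S(428,286),(17,17,0)),(s,S(480,308),(-17,17,0)),(s,S(517,277),(-17,-17,0)),(s,S(540,80),(-17,-17,130)),(s,S(450,83),(17,17,130)),(s,S(488,55),(17,-17,130))],[541,-168,0],'tube')
fit([(t,T(48,38),(80,52,48)),(t,T(321,38),(80,-52,48)),(t,T(45,452),(-80,52,48)),(t,T(327,453),(-80,-52,48)),(t,T(185,507),(-98,0,35)),
 (s,S(430,373),(-80,-52,48)),(s,S(299,499),(-80,52,48)),(s,S(33,347),(80,52,48)),(s,S(171,236),(80,-52,48)),(s,S(296,569),(-80,52,0))],[573,0,0],'case')
E
python3 fit2.py | sed '1,/----/d'
```

```text
tube [ 5.41794e+02 -1.69074e+02 -1.10000e-02]
[[-0.0, -0.2], [0.4, -0.0], [0.2, 0.0], [0.1, 0.3], [-0.2, -0.5], [-0.0, 1.1], [-0.5, 0.6], [1.5, -0.2], [-0.5, 0.4], [-0.2, -0.4]]
case [ 5.73316e+02 -1.26700e+00  1.10000e-02]
[[-0.1, -0.2], [-0.1, 0.1], [-0.3, 0.0], [-0.0, 0.0], [-0.1, -0.2], [0.2, -0.3], [0.2, 0.2], [-0.1, -0.5], [-0.1, 0.1], [0.2, 0.1]]
```

```bash
cat > tgt.py <<'E'
from h import *
from scipy.spatial.transform import Rotation as Ro
def go(*targets,q=True):
    s=manip.read_state(); p=s['eef_pos']; R=Ro.from_euler('xyz',s['eef_rot'])
    print('at',p.round(1),s['eef_rot'].round(3),'gap',round(s['finger_gap'],1),'F',s['wrist_force'].round(1),'t',s['clock'],'j',s['joints'].round(2))
    for (x,y,z,tilt,yaw) in targets: # tilt deg about y, yaw deg about z first
        Rt=Ro.from_euler('y',tilt,degrees=True)*Ro.from_euler('z',yaw,degrees=True)*Ro.from_euler('x',np.pi)
        rv=(Rt*R.inv()).as_rotvec()/np.radians(120)
        print(((np.array([x,y,z])-p)/1000).round(4).tolist(),rv.round(4).tolist())
E
python3 - <<'E'
from tgt import *
import pickle
t=pickle.load(open('top0.pkl','rb'))
print('red top',onz(t,(363,340),130), 'edge bench', onz(t,(300,370),0))
go((600,-169,240,40,0),(612,-169,149,40,0))
E
```

```text
red top [366.20588052 -59.65801736 130.        ] edge bench [311.10270386  44.36833085   0.        ]
at [ 248.4 -490.5  204.9] [-3.141 -0.     0.469] gap 93.9 F [-0.3  0.3  1. ] t 0.1 j [-1.17  0.3   1.52  0.    1.32 -0.07]
[0.3516, 0.3215, 0.0351] [-0.0786, 0.327, -0.2144]
[0.3636, 0.3215, -0.0559] [-0.0786, 0.327, -0.2144]
```

Call:
{"op": "jog_arm", "data": {"commands": [[0.04,0.03,0.035,-0.01,0.04,-0.03,0.62],[0.08,0.07,0.035,-0.02,0.08,-0.06,0.62],[0.12,0.11,0.035,-0.03,0.12,-0.08,0.62],[0.16,0.15,0.035,-0.04,0.16,-0.11,0.62],[0.2,0.19,0.035,-0.05,0.2,-0.14,0.62],[0.24,0.23,0.035,-0.06,0.24,-0.17,0.62],[0.28,0.26,0.035,-0.065,0.27,-0.19,0.62],[0.32,0.29,0.035,-0.07,0.3,-0.2,0.62],[0.352,0.3215,0.035,-0.0786,0.327,-0.2144,0.62],[0.3636,0.3215,-0.03,-0.0786,0.327,-0.2144,0.62]], "grip_force": 25}}

```text
clock: 1.35
eef_pos: [614.4, -166.9, 180.5]
eef_rot: [3.138, 0.692, 0.001]
wrist_force: [0.5, -0.7, -0.9]
finger_gap: 58.1
```

Run:
```python
from tgt import *
go((612,-169,149,40,0),(535.4,-169,57.3,40,0))
```

```text
at [ 614.4 -166.9  180.5] [3.138e+00 6.920e-01 1.000e-03] gap 58.1 F [ 0.5 -0.7 -0.9] t 1.35 j [-0.25  1.01  0.61 -0.2   2.19  1.25]
[-0.0024, -0.0021, -0.0315] [0.0014, 0.003, -0.0018]
[-0.079, -0.0021, -0.1232] [0.0014, 0.003, -0.0018]
```

Call:
{"op": "jog_arm", "data": {"commands": [[-0.002,-0.002,-0.03,0,0,0,0.62],[-0.012,-0.002,-0.043,0,0,0,0.62],[-0.025,-0.002,-0.059,0,0,0,0.62],[-0.038,-0.002,-0.075,0,0,0,0.62],[-0.051,-0.002,-0.09,0,0,0,0.62],[-0.064,-0.002,-0.105,0,0,0,0.62],[-0.079,-0.002,-0.123,0,0,0,0.62],[-0.079,-0.002,-0.123,0,0,0,0.62],[-0.079,-0.002,-0.123,0,0,0,0.62],[-0.079,-0.002,-0.123,0,0,0,0.62]]}}

```text
clock: 2.6
eef_pos: [533.2, -171.2, 56.5]
eef_rot: [3.14, 0.697, -0.0]
wrist_force: [-0.4, -0.4, 0.4]
finger_gap: 58.5
```

Run:
```python
from tgt import *
go((535.4,-169,57.3,40,0))
c=grab('scene');crop(c,330,60,530,260,3,'s1.png')
```

```text
at [ 533.2 -171.2   56.5] [ 3.14   0.697 -0.   ] gap 58.5 F [-0.4 -0.4  0.4] t 2.6 j [-0.29  0.91  1.08 -0.19  1.82  1.3 ]
[0.0022, 0.0022, 0.0008] [0.0006, 0.0006, -0.0004]
```

View pics/s1.png

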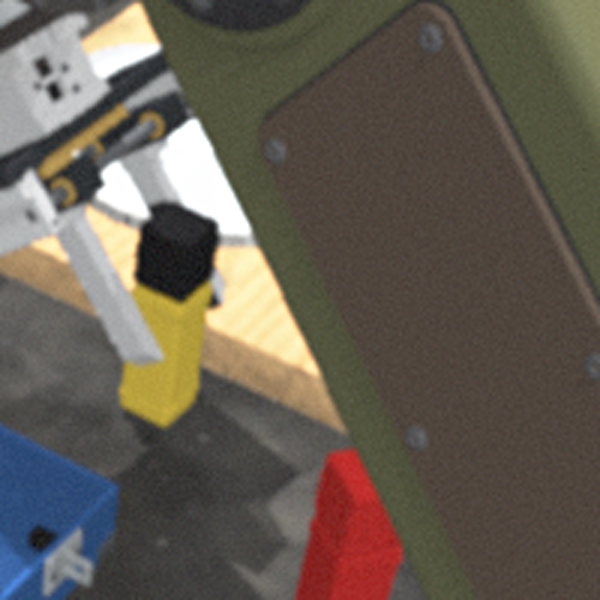

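Crop s1 shows the fingers on either side of the tube's middle, with the near tip at about (145,355). I'll close on it and lift slightly.

Call:
{"op": "jog_arm", "data": {"commands": [[0.002,0.002,0,0,0,0,0.2],[0.002,0.002,0,0,0,0,0.2],[0.002,0.002,0,0,0,0,0.2],[0.002,0.002,0,0,0,0,0.2],[0.002,0.002,0,0,0,0,0.2],[0.002,0.002,0,0,0,0,0.2],[0.002,0.002,0.015,0,0,0,0.2],[0.002,0.002,0.03,0,0,0,0.2],[0.002,0.002,0.05,0,0,0,0.2],[0.002,0.002,0.05,0,0,0,0.2]], "grip_force": 25}}

```text
clock: 3.9
eef_pos: [535.2, -169.4, 108.1]
eef_rot: [3.139, 0.695, -0.001]
wrist_force: [0.5, -0.6, -1.3]
finger_gap: 34.0
```

Run:
```python
from tgt import *
r=np.radians(50)
x,z=560+10*np.sin(r),19-10*np.cos(r)
go((x,-160,z+60,-50,0),(x,-160,z,-50,0))
c=grab('scene');crop(c,330,60,530,260,3,'s2.png')
```

```text
at [ 535.2 -169.4  108.1] [ 3.139e+00  6.950e-01 -1.000e-03] gap 34.0 F [ 0.5 -0.6 -1.3] t 3.9 j [-0.28  0.85  1.06 -0.19  1.9   1.29]
[0.0324, 0.0094, -0.0356] [0.001, -0.7483, 0.0004]
[0.0324, 0.0094, -0.0956] [0.001, -0.7483, 0.0004]
```

View pics/s2.png

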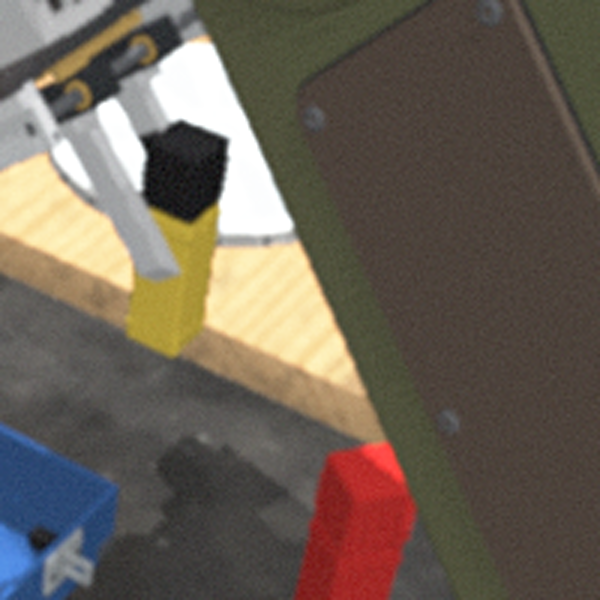

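The tube is held vertical and clear of the bench. I'll tip it over in the air.

Call:
{"op": "jog_arm", "data": {"commands": [[0.003,0.001,0.0,0,-0.06,0,0.2],[0.006,0.002,0.0,0,-0.12,0,0.2],[0.01,0.003,0.0,0,-0.18,0,0.2],[0.014,0.004,0.0,0,-0.24,0,0.2],[0.017,0.005,0.0,0,-0.3,0,0.2],[0.02,0.006,0.0,0,-0.36,0,0.2],[0.022,0.007,0.0,0,-0.42,0,0.2],[0.025,0.008,0.0,0,-0.48,0,0.2],[0.028,0.009,0.0,0,-0.53,0,0.2],[0.032,0.009,0.0,0,-0.58,0,0.2]]}}

```text
clock: 5.2
eef_pos: [566.0, -160.1, 105.6]
eef_rot: [3.14, -0.519, -0.0]
wrist_force: [0.7, 0.7, -1.1]
finger_gap: 33.9
```

Run:
```python
from tgt import *
r=np.radians(50)
x,z=560+10*np.sin(r),19-10*np.cos(r)
go((x,-160,z+60,-50,0),(x,-160,z,-50,0))
```

```text
at [ 566.  -160.1  105.6] [ 3.14  -0.519 -0.   ] gap 33.9 F [ 0.7  0.7 -1.1] t 5.2 j [-0.43  0.27  1.9   0.43  0.52  0.81]
[0.0017, 0.0001, -0.033] [0.0005, -0.169, 0.0006]
[0.0017, 0.0001, -0.093] [0.0005, -0.169, 0.0006]
```

Call:
{"op": "jog_arm", "data": {"commands": [[0.002,0,-0.01,0,-0.03,0,0.2],[0.002,0,-0.02,0,-0.06,0,0.2],[0.002,0,-0.03,0,-0.09,0,0.2],[0.002,0,-0.033,0,-0.12,0,0.2],[0.002,0,-0.033,0,-0.14,0,0.2],[0.002,0,-0.033,0,-0.169,0,0.2],[0.002,0,-0.033,0,-0.169,0,0.2],[0.002,0,-0.045,0,-0.169,0,0.2],[0.002,0,-0.06,0,-0.169,0,0.2],[0.002,0,-0.06,0,-0.169,0,0.2]]}}

```text
clock: 6.45
eef_pos: [568.2, -159.7, 45.0]
eef_rot: [-3.14, -0.867, -0.001]
wrist_force: [0.3, 0.2, -1.7]
finger_gap: 33.9
```

Run:
```python
from tgt import *
r=np.radians(50)
x,z=560+10*np.sin(r),19-10*np.cos(r)
go((x,-160,z+60,-50,0),(x,-160,z,-50,0))
c=grab('scene');crop(c,330,60,530,260,3,'s3.png')
```

```text
at [ 568.2 -159.7   45. ] [-3.14e+00 -8.67e-01 -1.00e-03] gap 33.9 F [ 0.3  0.2 -1.7] t 6.45 j [-0.51  0.41  2.12  2.01  0.42 -0.82]
[-0.0005, -0.0003, 0.0276] [-0.0005, -0.0025, 0.0001]
[-0.0005, -0.0003, -0.0324] [-0.0005, -0.0025, 0.0001]
```

View pics/s3.png

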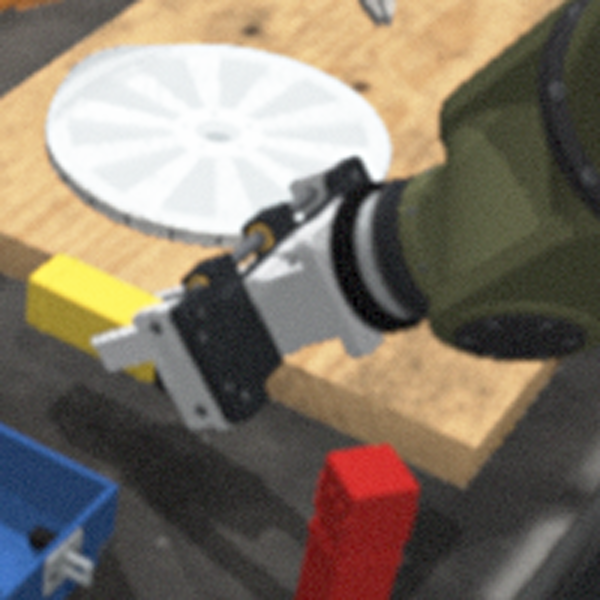

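The tube is held level above the bench, with the gripper coming from the robot side. I'll lower it the remaining 31 mm.

Call:
{"op": "jog_arm", "data": {"commands": [[0,0,-0.006,0,0,0,0.2],[0,0,-0.012,0,0,0,0.2],[0,0,-0.018,0,0,0,0.2],[0,0,-0.023,0,0,0,0.2],[0,0,-0.027,0,0,0,0.2],[0,0,-0.03,0,0,0,0.2],[0,0,-0.031,0,0,0,0.2],[0,0,-0.032,0,0,0,0.2],[0,0,-0.032,0,0,0,0.2],[0,0,-0.032,0,0,0,0.2]]}}

```text
clock: 7.75
eef_pos: [568.5, -160.2, 14.0]
eef_rot: [3.14, -0.871, 0.0]
wrist_force: [-0.5, -0.6, -2.1]
finger_gap: 33.7
```

Run:
```python
from tgt import *
r=np.radians(50)
x,z=560+10*np.sin(r),19-10*np.cos(r)
go((x,-160,z,-50,0))
c=grab('scene');crop(c,330,60,530,260,3,'s4.png')
```

```text
at [ 568.5 -160.2   14. ] [ 3.14  -0.871  0.   ] gap 33.7 F [-0.5 -0.6 -2.1] t 7.75 j [-0.51  0.49  2.11  2.16  0.46 -0.99]
[-0.0009, 0.0002, -0.0015] [0.0004, -0.0009, 0.0004]
```

View pics/s4.png

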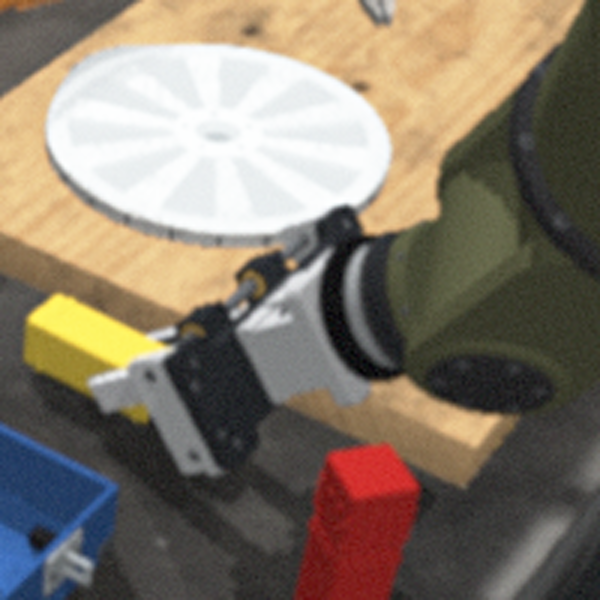

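Call:
{"op": "jog_arm", "data": {"commands": [[0,0,-0.002,0,0,0,0.2],[0,0,-0.003,0,0,0,0.2],[0,0,-0.003,0,0,0,0.2],[0,0,-0.003,0,0,0,0.5],[0,0,-0.003,0,0,0,0.55],[0,0,-0.003,0,0,0,0.55],[0,0,-0.003,0,0,0,0.55],[0,0,-0.003,0,0,0,0.55],[0,0,-0.003,0,0,0,0.55],[0,0,-0.003,0,0,0,0.55]]}}

```text
clock: 9.05
eef_pos: [568.5, -160.1, 10.9]
eef_rot: [3.14, -0.871, 0.0]
wrist_force: [0.1, -0.5, 0.7]
finger_gap: 52.0
```

Run:
```python
from tgt import *
go((490,-160,75,-50,0),(490,-160,160,-20,0))
c=grab('scene');crop(c,330,60,530,260,3,'s5.png')
```

```text
at [ 568.5 -160.1   10.9] [ 3.14  -0.871  0.   ] gap 52.0 F [ 0.1 -0.5  0.7] t 9.05 j [-0.51  0.5   2.11  2.17  0.47 -1.  ]
[-0.0785, 0.0001, 0.0641] [0.0003, -0.001, 0.0004]
[-0.0785, 0.0001, 0.1491] [0.0004, 0.249, 0.0003]
```

View pics/s5.png

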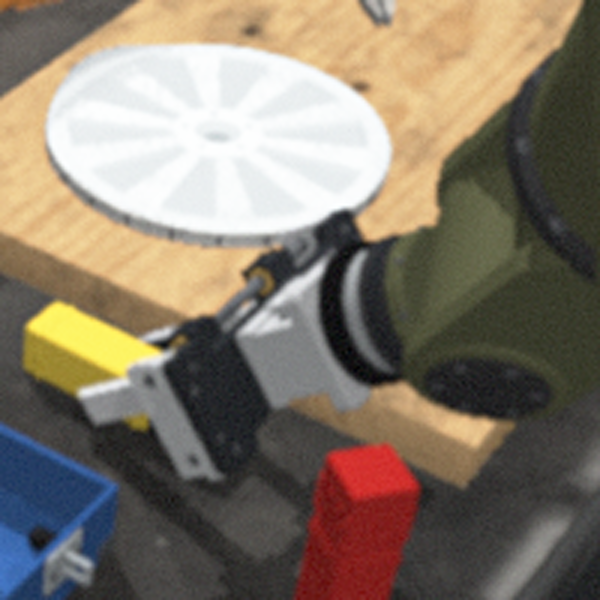

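Released. I'll lift straight up, then bring the tool back to vertical.

Call:
{"op": "jog_arm", "data": {"commands": [[0,0,0.03,0,0,0,0.55],[0,0,0.06,0,0,0,0.55],[0,0,0.09,0,0,0,0.55],[0,0,0.12,0,0.03,0,0.55],[0,0,0.14,0,0.09,0,0.55],[0,0,0.14,0,0.15,0,0.55],[0,0,0.14,0,0.22,0,0.55],[0,0,0.14,0,0.3,0,0.55],[0,0,0.14,0,0.36,0,0.55],[0,0,0.14,0,0.416,0,0.55]]}}

```text
clock: 10.35
eef_pos: [568.3, -160.8, 152.1]
eef_rot: [-3.14, -0.082, 0.001]
wrist_force: [-0.5, 0.2, -0.7]
finger_gap: 51.6
```

Run:
```python
from tgt import *
import pickle
go((560,-160,80,0,0))
for n in ['scene','top']:
    c=grab(n); pickle.dump(c,open(n+'1.pkl','wb'))
    crop(c,*((330,60,530,260) if n=='scene' else (340,180,470,310)),4,n+'6.png')
```

```text
at [ 568.3 -160.8  152.1] [-3.14e+00 -8.20e-02  1.00e-03] gap 51.6 F [-0.5  0.2 -0.7] t 10.35 j [-0.35  0.39  1.53  0.03  1.14  1.21]
[-0.0083, 0.0008, -0.0721] [-0.0007, 0.0393, -0.0007]
```

View pics/scene6.png

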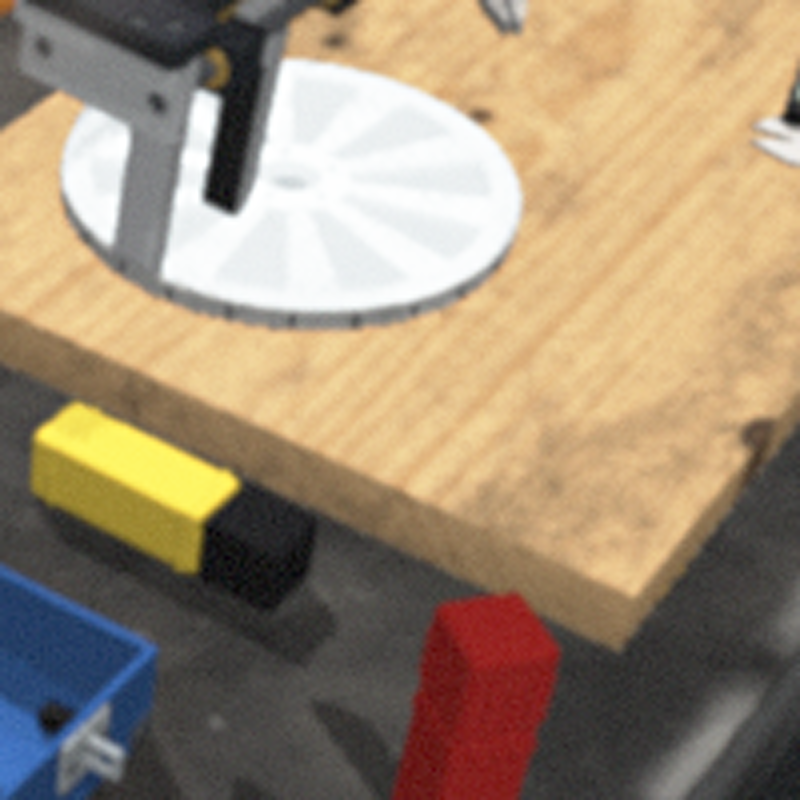

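View pics/top6.png

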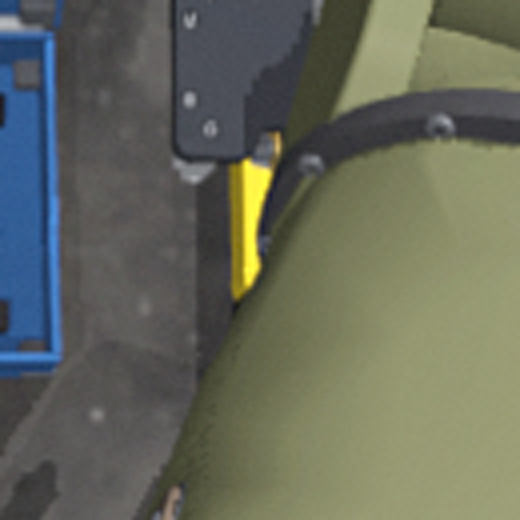

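```bash
cat > fit3.py <<'E'
from fit import *
from ov import *
s=pickle.load(open('scene1.pkl','rb'));t=pickle.load(open('top1.pkl','rb'))
S=lambda a,b:((a+.5)/4+330-.5,(b+.5)/4+60-.5);T=lambda a,b:((a+.5)/4+340-.5,(b+.5)/4+180-.5)
p=fit([(s,S(35,437),(65,17,34)),(s,S(78,403),(65,-17,34)),(s,S(35,494),(65,17,0)),(s,S(268,608),(-65,17,0)),(s,S(315,524),(-65,-17,34)),(s,S(198,572),(-30,17,0))],[560,-160,0],'tube')
overlay(s,[(box(*p,65,17,0,34),(255,0,255))],330,60,530,260,4,'o3.png')
E
python3 fit3.py | tail -2
```

```text
tube [ 5.59274e+02 -1.59888e+02 -2.20000e-02]
[[-0.7, -0.7], [0.1, -1.2], [-1.5, -0.3], [-0.1, 3.2], [1.5, -0.8], [0.6, 3.2]]
```

View pics/o3.png

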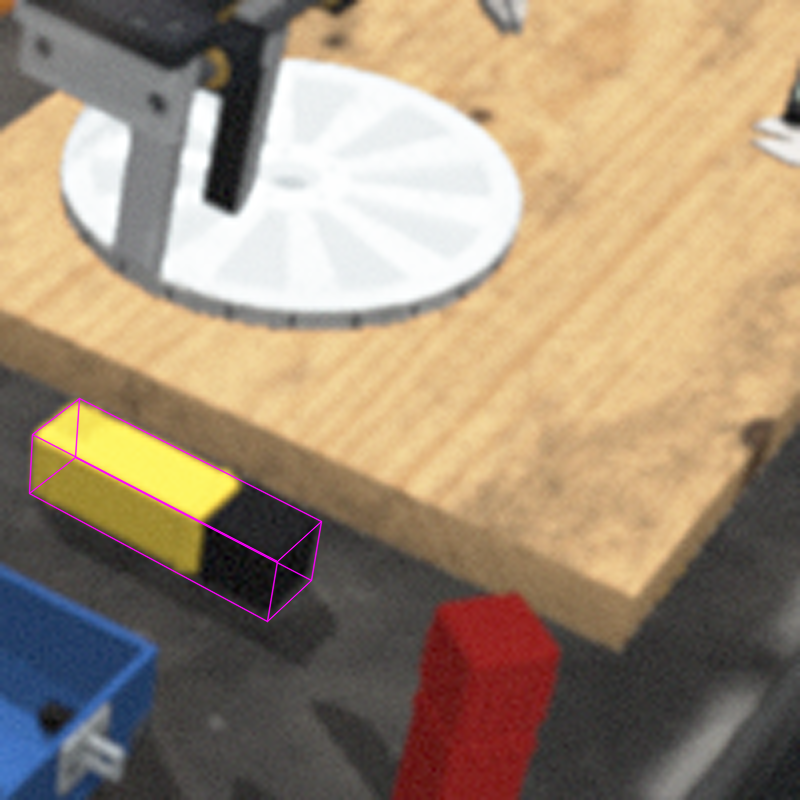

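Call:
{"op": "jog_arm", "data": {"commands": [[-0.008,0,-0.02,0,0.0393,0,0.6],[-0.008,0,-0.04,0,0.0393,0,0.6],[-0.008,0,-0.06,0,0.0393,0,0.6],[-0.008,0,-0.08,0,0.0393,0,0.6],[-0.008,0,-0.1,0,0.0393,0,0.6],[-0.008,0,-0.12,0,0.0393,0,0.6],[-0.008,0,-0.135,0,0.0393,0,0.6],[-0.008,0,-0.144,0,0.0393,0,0.6],[-0.008,0,-0.144,0,0.0393,0,0.6],[-0.008,0,-0.144,0,0.0393,0,0.6]]}}

```text
clock: 11.7
eef_pos: [560.8, -160.2, 7.5]
eef_rot: [-3.138, -0.006, 0.003]
wrist_force: [0.5, -0.6, -0.2]
finger_gap: 56.7
```

Run:
```python
from tgt import *
go((560,-160,8,0,0))
```

```text
at [ 560.8 -160.2    7.5] [-3.138e+00 -6.000e-03  3.000e-03] gap 56.7 F [ 0.5 -0.6 -0.2] t 11.7 j [-0.34  0.6   1.59  0.01  0.95  1.22]
[-0.0008, 0.0002, 0.0005] [-0.0019, 0.0028, -0.0015]
```

Call:
{"op": "jog_arm", "data": {"commands": [[0,0,0,0,0,0,0.2],[0,0,0,0,0,0,0.2],[0,0,0,0,0,0,0.2],[0,0,0,0,0,0,0.2],[0,0,0,0,0,0,0.2],[0,0,0.02,0,0,0,0.2],[0,0,0.05,0,0,0,0.2],[0,0,0.08,0,0,0,0.2],[0,0,0.1,0,0,0,0.2],[0,0,0.1,0,0,0,0.2]], "grip_force": 25}}

```text
clock: 12.95
eef_pos: [561.2, -160.4, 109.1]
eef_rot: [-3.138, -0.008, 0.003]
wrist_force: [-0.2, 0.4, -1.8]
finger_gap: 34.0
```

Run:
```python
from tgt import *
import pickle
go((573,-1.3,105,0,.6))
c=grab('scene'); pickle.dump(c,open('scene2.pkl','wb'));crop(c,330,60,530,260,4,'s7.png')
```

```text
at [ 561.2 -160.4  109.1] [-3.138e+00 -8.000e-03  3.000e-03] gap 34.0 F [-0.2  0.4 -1.8] t 12.95 j [-0.34  0.46  1.53  0.01  1.14  1.22]
[0.0118, 0.1591, -0.0041] [-0.0015, 0.0038, 0.0035]
```

View pics/s7.png

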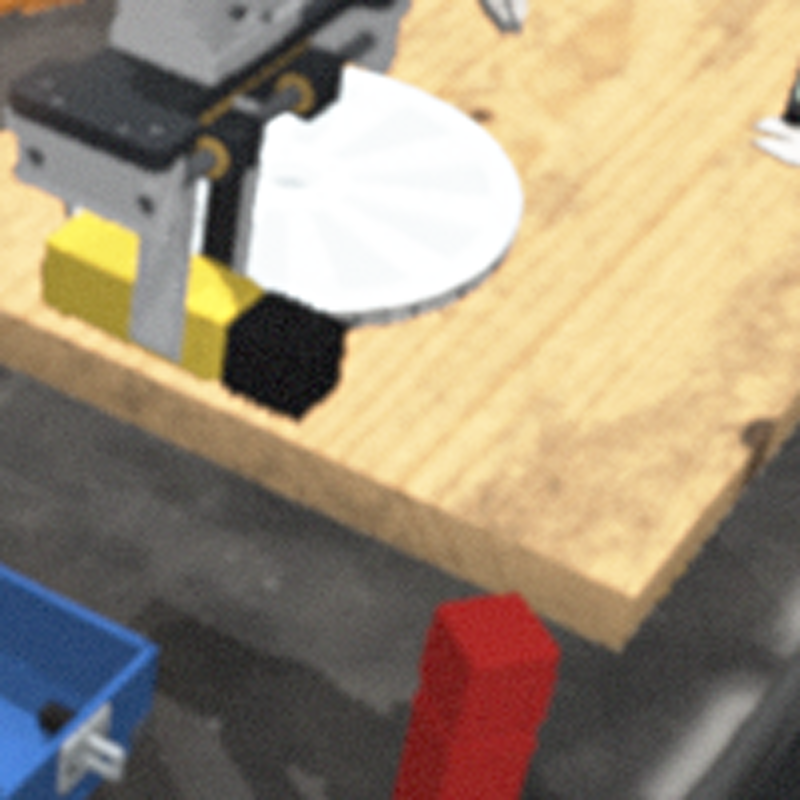

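Call:
{"op": "jog_arm", "data": {"commands": [[0.002,0.02,0,0,0.004,0.0035,0.2],[0.004,0.045,0,0,0.004,0.0035,0.2],[0.006,0.07,0,0,0.004,0.0035,0.2],[0.008,0.095,0,0,0.004,0.0035,0.2],[0.01,0.12,0,0,0.004,0.0035,0.2],[0.012,0.145,0,0,0.004,0.0035,0.2],[0.012,0.159,0,0,0.004,0.0035,0.2],[0.012,0.159,-0.01,0,0.004,0.0035,0.2],[0.012,0.159,-0.02,0,0.004,0.0035,0.2],[0.012,0.159,-0.02,0,0.004,0.0035,0.2]]}}

```text
clock: 14.25
eef_pos: [571.8, -1.8, 85.6]
eef_rot: [-3.137, 0.006, 0.01]
wrist_force: [-0.4, -0.0, -0.8]
finger_gap: 33.9
```

Run:
```python
from ov import *
from tgt import *
import pickle
go((573,-1.3,12,0,.6))
c=grab('scene'); p=manip.read_state()['eef_pos']
z=p[2]+10
overlay(c,[(box(p[0],p[1],.011,65,17,z-17,z+17),(255,0,255)),(box(573.3,-1.3,.011,80,52,0,48),(0,255,0))],230,110,400,280,4,'s8.png')
```

```text
at [571.8  -1.8  85.6] [-3.137  0.006  0.01 ] gap 33.9 F [-0.4 -0.  -0.8] t 14.25 j [-0.07  0.47  1.57  0.    1.1   1.49]
[0.0012, 0.0005, -0.0736] [-0.0021, -0.0028, 0.0005]
```

View pics/s8.png

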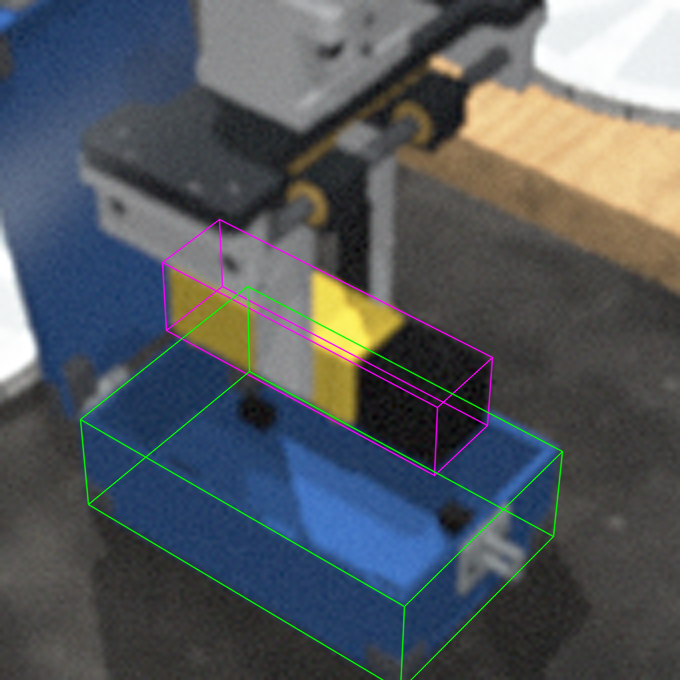

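The overlay of a tube centred in the jaws matches the held tube to within about 2 px (cap corner at 437,472). I'll lower it into the case.

Call:
{"op": "jog_arm", "data": {"commands": [[0.001,0.0005,-0.015,0,0,0,0.2],[0.001,0.0005,-0.03,0,0,0,0.2],[0.001,0.0005,-0.045,0,0,0,0.2],[0.001,0.0005,-0.055,0,0,0,0.2],[0.001,0.0005,-0.063,0,0,0,0.2],[0.001,0.0005,-0.068,0,0,0,0.2],[0.001,0.0005,-0.071,0,0,0,0.2],[0.001,0.0005,-0.073,0,0,0,0.2],[0.001,0.0005,-0.073,0,0,0,0.2],[0.001,0.0005,-0.073,0,0,0,0.2]]}}

```text
clock: 15.55
eef_pos: [573.6, -0.6, 14.1]
eef_rot: [-3.137, 0.003, 0.01]
wrist_force: [-1.1, 0.4, -2.3]
finger_gap: 33.9
```

Run:
```python
from ov import *
from tgt import *
go((573,-1.3,11,0,.6))
c=grab('scene'); p=manip.read_state()['eef_pos']
overlay(c,[(box(p[0],p[1],.011,65,17,4,38),(255,0,255))],230,110,400,280,4,'s9.png')
```

```text
at [573.6  -0.6  14.1] [-3.137e+00  3.000e-03  1.000e-02] gap 33.9 F [-1.1  0.4 -2.3] t 15.55 j [-0.07  0.58  1.61  0.    0.96  1.49]
[-0.0006, -0.0007, -0.0031] [-0.002, -0.0016, 0.0]
```

View pics/s9.png

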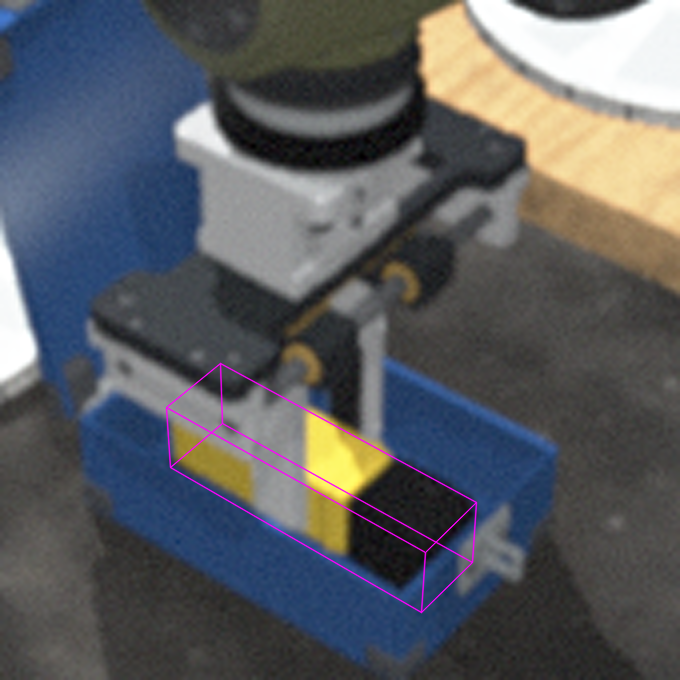

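Call:
{"op": "jog_arm", "data": {"commands": [[0,-0.0005,-0.002,0,0,0,0.2],[0,-0.0005,-0.003,0,0,0,0.2],[0,-0.0005,-0.003,0,0,0,0.2],[0,-0.0005,-0.003,0,0,0,0.45],[0,-0.0005,-0.003,0,0,0,0.52],[0,-0.0005,-0.003,0,0,0,0.52],[0,-0.0005,-0.003,0,0,0,0.52],[0,-0.0005,-0.003,0,0,0,0.52],[0,-0.0005,0.02,0,0,0,0.52],[0,-0.0005,0.06,0,0,0,0.52]]}}

```text
clock: 16.85
eef_pos: [572.7, -1.1, 73.5]
eef_rot: [-3.137, 0.006, 0.01]
wrist_force: [-0.1, 0.3, -0.1]
finger_gap: 49.1
```

Call:
{"op": "jog_arm", "data": {"commands": [[-0.0,0,0.05,0,0,0,0.52],[-0.0,0,0.1,0,0,0,0.4],[-0.0,-0.03,0.15,0,0,0,0],[0.0,-0.08,0.2,0,0,0,0],[0.0,-0.13,0.23,0,0,0,0],[0.0,-0.17,0.23,0,0,0,0],[0.0,-0.17,0.23,0,0,0,0],[0,-0.17,0.23,0,0,0,0],[0,-0.17,0.23,0,0,0,0],[0,-0.17,0.23,0,0,0,0]]}}

```text
clock: 18.1
eef_pos: [573.6, -170.3, 303.9]
eef_rot: [-3.137, 0.004, 0.012]
wrist_force: [0.3, 0.7, 0.8]
finger_gap: 0.5
```

Run:
```python
from ov import *
from tgt import *
import pickle
go((740,-37,185,0,0))
for n in ['scene','top']:
    c=grab(n); pickle.dump(c,open(n+'3.pkl','wb'))
    Ls=[(box(573,-1.1,.011,65,17,4,38),(255,0,255)),(box(573.3,-1.3,.011,80,21,4,4),(0,255,0))]
    overlay(c,Ls,*((200,50,400,290) if n=='scene' else (270,90,400,290)),2.5 if n=='scene' else 3,n+'10.png')
```

```text
at [ 573.6 -170.3  303.9] [-3.137  0.004  0.012] gap 0.5 F [0.3 0.7 0.8] t 18.1 j [-0.35  0.36  1.21  0.    1.57  1.21]
[0.1664, 0.1333, -0.1189] [-0.0021, -0.0017, -0.0055]
```

View pics/scene10.png

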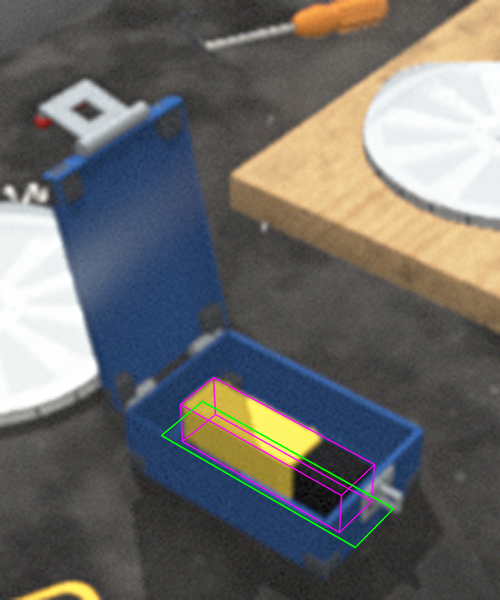

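View pics/top10.png

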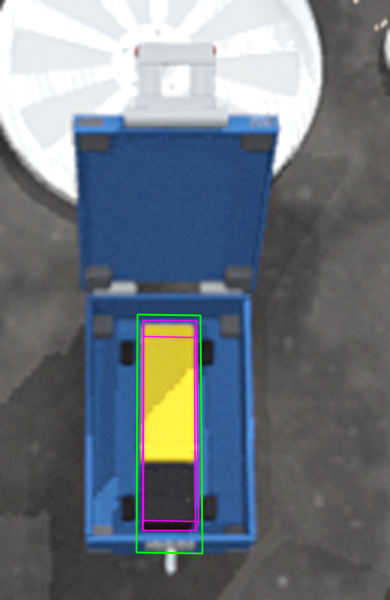

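Run:
```python
from h import *
import pickle
t=pickle.load(open('top3.pkl','rb'));s=pickle.load(open('scene3.pkl','rb'))
T=lambda a,b:(a/3+270-.33,b/3+90-.33); S=lambda a,b:(a/2.5+200-.3,b/2.5+50-.3)
print('red left',tri(t,T(137,50),s,S(42,122)))
print('plate end left',tri(t,T(137,44),s,S(40,108)), 'right',tri(t,T(214,44),s,S(88,82)))
print('barrel L',tri(t,T(126,120),s,S(78,148)),'R',tri(t,T(227,120),s,S(148,106)))
print('lidcorner L',tri(t,T(75,118),s,S(45,175)),'R',tri(t,T(277,118),s,S(182,97)))
```

```text
red left (array([730.51821567,  22.89179729, 214.3484369 ]), np.float64(0.7420134711826498))
plate end left (array([729.36674433,  23.2729214 , 224.01151819]), np.float64(0.6242729487767852)) right (array([730.95095934, -17.55299013, 222.06475444]), np.float64(0.050926705732986834))
barrel L (array([691.71682724,  29.25417472, 214.4601948 ]), np.float64(3.859469729181477)) R (array([688.91825695, -24.54728568, 218.47254669]), np.float64(0.1474307215867025))
lidcorner L (array([693.73600179,  55.78605727, 209.65958193]), np.float64(1.5972839855124847)) R (array([691.06283809, -52.73225062, 211.92743639]), np.float64(5.596759084343552))
```

The tube lies inside the case walls between the cheeks and matches the seated overlay. The hasp sticks out rearwards from about (691,216) to (730,222) in x, z. I'll go behind the lid at y=-41.

Call:
{"op": "jog_arm", "data": {"commands": [[0.04,0,0,0,0,-0.005,0],[0.09,0,0,0,0,-0.005,0],[0.14,0,0,0,0,-0.005,0],[0.168,0.02,0,0,0,-0.005,0],[0.168,0.06,0,0,0,-0.005,0],[0.168,0.1,0,0,0,-0.005,0],[0.168,0.129,0,0,0,-0.005,0],[0.168,0.129,-0.03,0,0,-0.005,0],[0.168,0.129,-0.07,0,0,-0.005,0],[0.168,0.129,-0.1,0,0,-0.005,0]]}}

```text
clock: 19.45
eef_pos: [741.0, -41.7, 202.0]
eef_rot: [-3.137, 0.005, 0.0]
wrist_force: [0.5, 0.1, 1.0]
finger_gap: 0.5
```

Run:
```python
from ov import *
from tgt import *
go((740,-41,185,0,0),(673,-41,187,0,0))
c=grab('scene');crop(c,170,20,370,220,3,'s11.png')
```

```text
at [741.  -41.7 202. ] [-3.137  0.005  0.   ] gap 0.5 F [0.5 0.1 1. ] t 19.45 j [-0.11  0.77  0.82  0.    1.55  1.46]
[-0.001, 0.0007, -0.017] [-0.0021, -0.0024, -0.0002]
[-0.068, 0.0007, -0.015] [-0.0021, -0.0024, -0.0002]
```

View pics/s11.png

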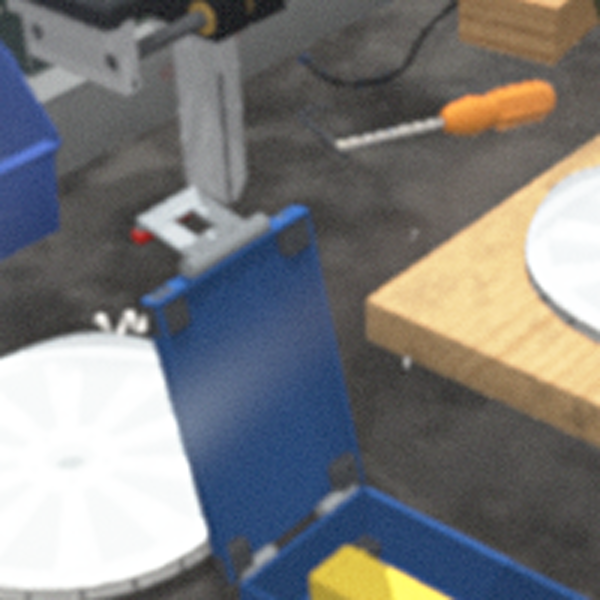

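The closed fingers are behind the lid, to the right of the hasp. I'll pull it forward.

Call:
{"op": "jog_arm", "data": {"commands": [[-0.001,0,-0.015,0,0,0,0],[-0.015,0,-0.017,0,0,0,0],[-0.03,0,-0.017,0,0,0,0],[-0.045,0,-0.016,0,0,0,0],[-0.06,0,-0.015,0,0,0,0],[-0.075,0,-0.014,0,0,0,0],[-0.09,0,-0.014,0,0,0,0],[-0.105,0,-0.016,0,0,0,0],[-0.12,0,-0.02,0,0,0,0],[-0.12,0,-0.02,0,0,0,0]]}}

```text
clock: 20.75
eef_pos: [621.5, -42.2, 185.1]
eef_rot: [-3.137, 0.002, -0.0]
wrist_force: [-0.4, -0.8, -1.0]
finger_gap: 0.4
```

Run:
```python
from ov import *
from tgt import *
go((572,-41,157,0,0))
c=grab('scene');crop(c,170,20,370,220,3,'s12.png')
```

```text
at [621.5 -42.2 185.1] [-3.137e+00  2.000e-03 -0.000e+00] gap 0.4 F [-0.4 -0.8 -1. ] t 20.75 j [-0.13  0.48  1.32  0.    1.34  1.44]
[-0.0495, 0.0012, -0.0281] [-0.002, -0.0009, 0.0001]
```

View pics/s12.png

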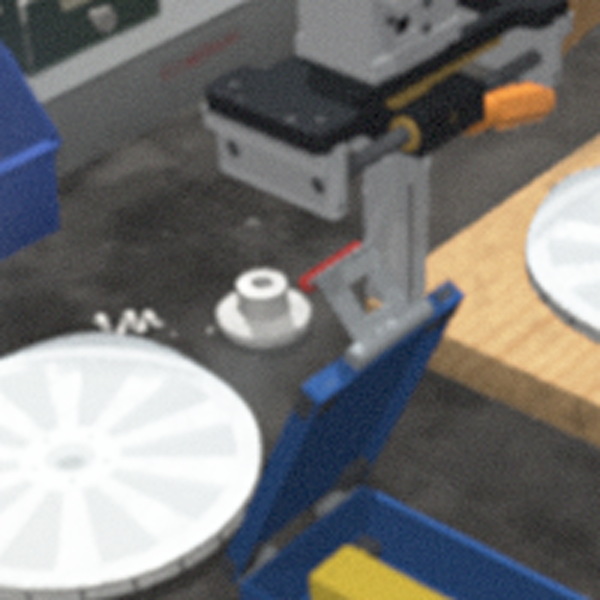

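The lid is leaning forward and the hasp is clear of the fingers. I'll keep going.

Call:
{"op": "jog_arm", "data": {"commands": [[-0.012,0,-0.006,0,0,0,0],[-0.024,0,-0.012,0,0,0,0],[-0.037,0,-0.02,0,0,0,0],[-0.05,0,-0.029,0,0,0,0],[-0.06,0,-0.038,0,0,0,0],[-0.07,0,-0.048,0,0,0,0],[-0.075,0,-0.054,0,0,0,0],[-0.075,0,-0.054,0,0,0,0],[-0.075,0,-0.054,0,0,0,0],[-0.075,0,-0.054,0,0,0,0]]}}

```text
clock: 22.05
eef_pos: [546.9, -42.2, 130.2]
eef_rot: [-3.137, 0.003, -0.0]
wrist_force: [0.0, 0.1, -0.4]
finger_gap: 0.4
```

Run:
```python
from ov import *
from tgt import *
go((572,-41,157,0,0))
c=grab('scene');crop(c,200,50,400,250,3,'s13.png')
```

```text
at [546.9 -42.2 130.2] [-3.137e+00  3.000e-03 -0.000e+00] gap 0.4 F [ 0.   0.1 -0.4] t 22.05 j [-0.15  0.37  1.61  0.    1.17  1.42]
[0.0251, 0.0012, 0.0268] [-0.002, -0.0014, 0.0]
```

View pics/s13.png

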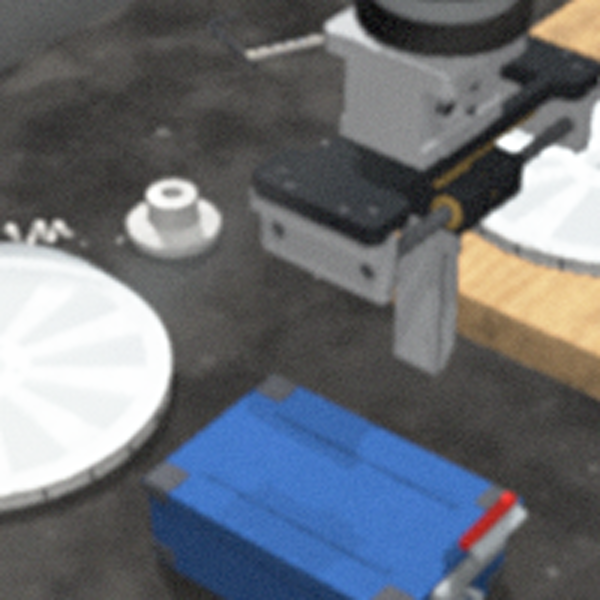

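Run:
```python
from ov import *
import pickle
for n in ['scene','top']:
    c=grab(n); pickle.dump(c,open(n+'4.pkl','wb'))
    Ls=[(box(573.3-1.5,-1.3,.011,83,55,48,60),(0,255,0)),(box(573.3-88.5,-1.3,.011,.1,20,54,93),(255,0,255))]
    overlay(c,Ls,*((235,150,395,290) if n=='scene' else (270,160,400,290)),5,n+'14.png')
```

```text
(no output)
```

View pics/scene14.png

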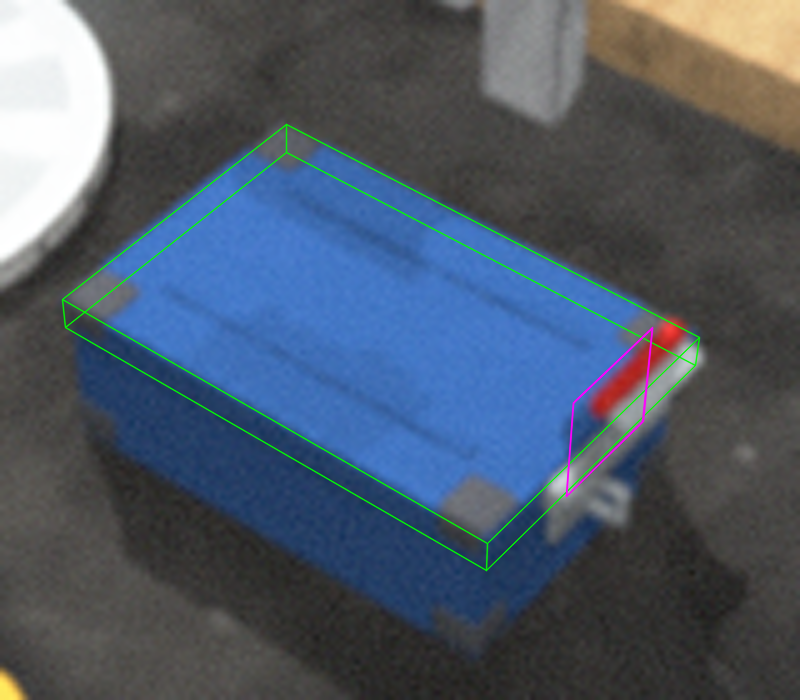

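View pics/top14.png

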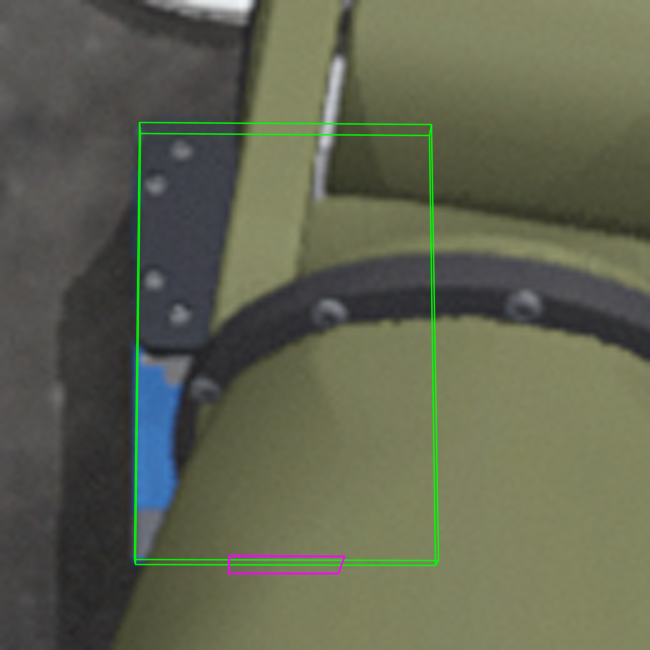

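The lid overlay matches the shut pose. The hasp stands about upright, leaning a little forward, with its red lip at (600–680, 325–405) in the crop. I'll turn the gripper 90° so its body clears the red look-alike, then move over the lid.

Call:
{"op": "jog_arm", "data": {"commands": [[0,0.01,0.02,0,0,0.08,0],[0,0.02,0.02,0,0,0.16,0],[0,0.03,0.02,0,0,0.24,0],[-0.005,0.04,0.02,0,0,0.32,0],[-0.01,0.045,0.02,0,0,0.4,0],[-0.02,0.048,0.02,0,0,0.48,0],[-0.025,0.048,0.01,0,0,0.56,0],[-0.025,0.048,-0.01,0,0,0.64,0],[-0.025,0.048,-0.02,0,0,0.72,0],[-0.025,0.048,-0.03,0,0,0.75,0]]}}

```text
clock: 23.45
eef_pos: [521.5, 5.9, 99.6]
eef_rot: [-3.137, 0.004, 1.574]
wrist_force: [-0.0, 0.3, -0.2]
finger_gap: 0.7
```

Run:
```python
from ov import *
from tgt import *
go((515,6,76,0,90))
c=grab('scene');crop(c,235,120,395,290,4,'s15.png')
```

```text
at [521.5   5.9  99.6] [-3.137  0.004  1.574] gap 0.7 F [-0.   0.3 -0.2] t 23.45 j [-0.06  0.35  1.71 -0.    1.08 -0.06]
[-0.0065, 0.0001, -0.0236] [0.0017, -0.002, -0.0017]
```

View pics/s15.png

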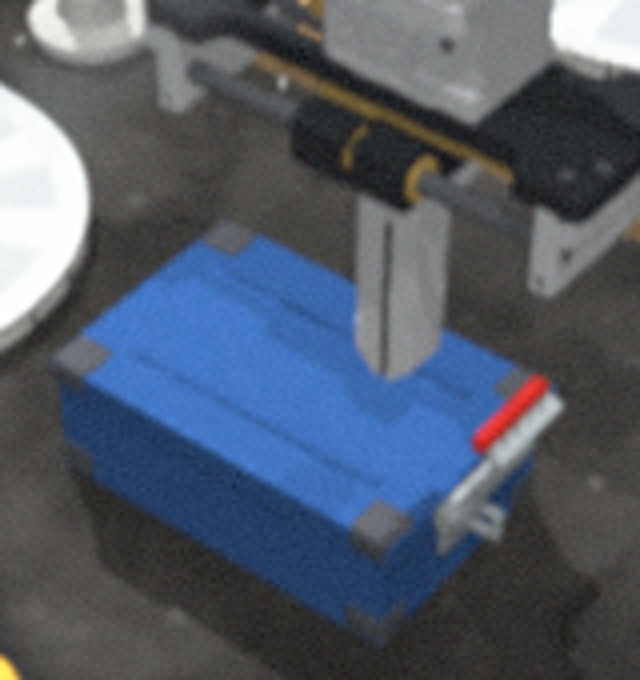

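Call:
{"op": "jog_arm", "data": {"commands": [[0,0,-0.01,0,0,0,0],[-0.006,0,-0.02,0,0,0,0],[-0.014,0,-0.02,0,0,0,0],[-0.022,0,-0.02,0,0,0,0],[-0.03,0,-0.02,0,0,0,0],[-0.038,0,-0.02,0,0,0,0],[-0.046,0,-0.02,0,0,0,0],[-0.054,0,-0.02,0,0,0,0],[-0.062,0,-0.02,0,0,0,0],[-0.066,0,-0.02,0,0,0,0]]}}

```text
clock: 24.75
eef_pos: [455.0, 5.9, 80.0]
eef_rot: [-3.137, 0.004, 1.571]
wrist_force: [-0.5, 0.1, 1.2]
finger_gap: 0.8
```

Run:
```python
from ov import *
from tgt import *
go((440,6,76,0,90))
c=grab('scene');crop(c,235,120,395,290,4,'s16.png')
```

```text
at [455.    5.9  80. ] [-3.137  0.004  1.571] gap 0.8 F [-0.5  0.1  1.2] t 24.75 j [-0.07  0.25  1.91 -0.    0.99 -0.06]
[-0.015, 0.0001, -0.004] [0.0017, -0.0021, 0.0]
```

View pics/s16.png

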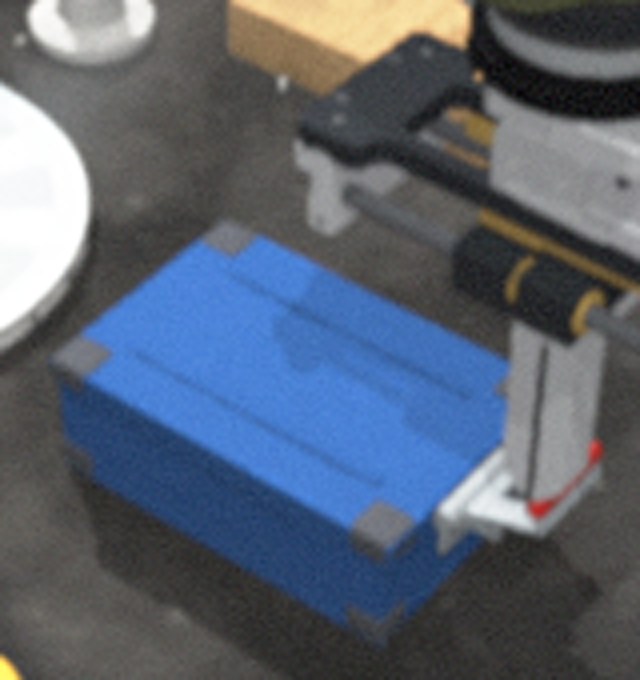

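Call:
{"op": "jog_arm", "data": {"commands": [[0,0,0.012,0,0,0,0],[-0.01,0,0.012,0,0,0,0],[-0.018,0,0.005,0,0,0,0],[-0.018,0,-0.005,0,0,0,0],[-0.018,0,-0.012,0,0,0,0],[-0.018,0,-0.018,0,0,0,0],[-0.018,0,-0.024,0,0,0,0],[-0.018,0,-0.03,0,0,0,0],[-0.018,0,-0.03,0,0,0,0],[-0.018,0,-0.03,0,0,0,0]]}}

```text
clock: 26.05
eef_pos: [430.6, 6.1, 46.3]
eef_rot: [-3.119, 0.003, 1.571]
wrist_force: [-31.6, -2.3, 0.3]
finger_gap: 0.4
```

Run:
```python
from ov import *
from tgt import *
go((420,6,50,0,90))
c=grab('scene');crop(c,235,120,395,290,4,'s17.png')
```

```text
at [430.6   6.1  46.3] [-3.119e+00  3.000e-03  1.571e+00] gap 0.4 F [-31.6  -2.3   0.3] t 26.05 j [-0.07  0.27  1.98 -0.01  0.91 -0.06]
[-0.0106, -0.0001, 0.0037] [0.0014, -0.0107, -0.0001]
```

View pics/s17.png

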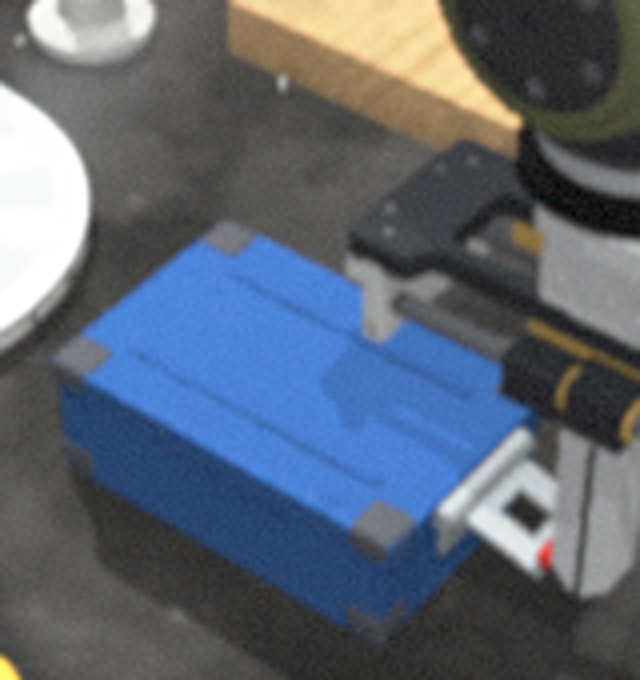

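The finger is now in front of the lip, with about 31 N pushing it towards the robot. I'll back off to relieve that, go lower, then push towards the case.

Call:
{"op": "jog_arm", "data": {"commands": [[-0.01,0,0,0,0,0,0],[-0.016,0,0,0,0,0,0],[-0.016,0,-0.01,0,0,0,0],[-0.016,0,-0.02,0,0,0,0],[-0.016,0,-0.028,0,0,0,0],[-0.01,0,-0.032,0,0,0,0],[-0.004,0,-0.034,0,0,0,0],[0.0,0,-0.035,0,0,0,0],[0.003,0,-0.035,0,0,0,0],[0.003,0,-0.035,0,0,0,0]]}}

```text
clock: 27.35
eef_pos: [440.7, 5.9, 14.8]
eef_rot: [-3.137, 0.004, 1.571]
wrist_force: [-1.6, 0.8, -1.8]
finger_gap: 0.8
```

Run:
```python
from ov import *
from tgt import *
go((458,6,14,0,90))
c=grab('scene');crop(c,235,120,395,290,4,'s18.png')
```

```text
at [440.7   5.9  14.8] [-3.137  0.004  1.571] gap 0.8 F [-1.6  0.8 -1.8] t 27.35 j [-0.07  0.34  1.98 -0.01  0.82 -0.06]
[0.0173, 0.0001, -0.0008] [0.0017, -0.0021, 0.0]
```

View pics/s18.png

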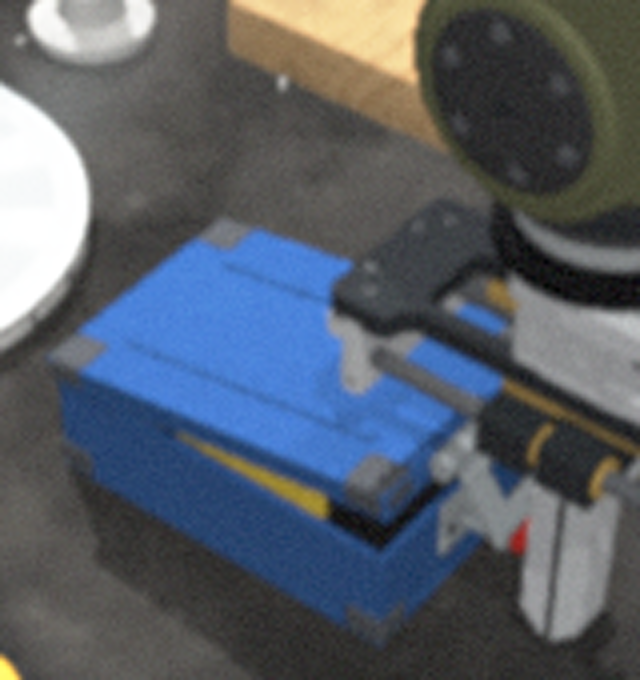

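The push lifted the lid: the front gap shows yellow and black at (180–400, 430–540). I'll back off and look at the state before retrying.

Call:
{"op": "jog_arm", "data": {"commands": [[-0.008,0,0,0,0,0,0],[-0.016,0,0,0,0,0,0],[-0.024,0,0,0,0,0,0],[-0.03,0,0.02,0,0,0,0],[-0.03,0,0.05,0,0,0,0],[-0.03,0,0.09,0,0,0,0],[-0.03,0,0.11,0,0,0,0],[-0.03,0,0.11,0,0,0,0],[-0.03,0,0.11,0,0,0,0],[-0.03,0,0.11,0,0,0,0]]}}

```text
clock: 28.65
eef_pos: [410.0, 5.9, 124.0]
eef_rot: [-3.136, 0.003, 1.571]
wrist_force: [0.4, -0.1, 0.4]
finger_gap: 0.5
```

Run:
```python
from ov import *
from tgt import *
go((458,6,110,0,90))
c=grab('scene');crop(c,235,120,395,290,4,'s19.png')
```

```text
at [410.    5.9 124. ] [-3.136e+00  3.000e-03  1.571e+00] gap 0.5 F [ 0.4 -0.1  0.4] t 28.65 j [-0.07  0.09  1.98 -0.    1.08 -0.07]
[0.048, 0.0001, -0.014] [0.0016, -0.0029, 0.0001]
```

View pics/s19.png

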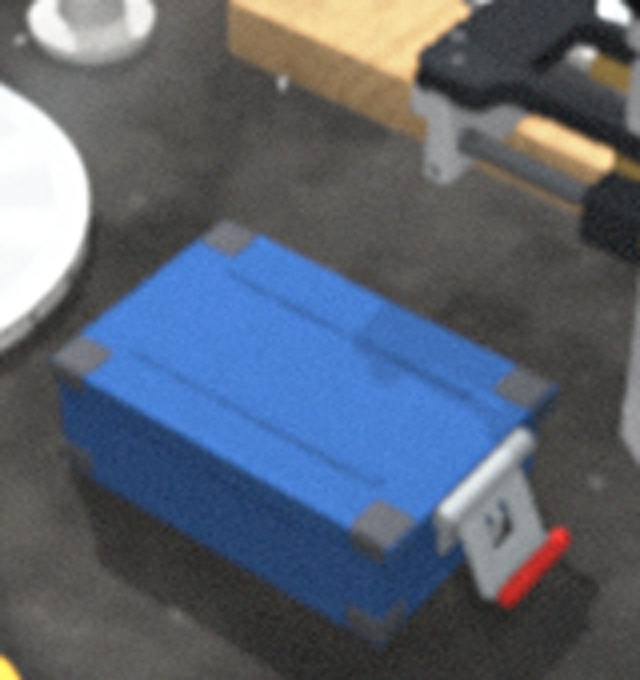

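Run:
```python
from ov import *
c=grab('scene')
o,v=ray(c,(535/4+235-.4,568/4+120-.4)); P=o+v*((-1.3-o[1])/v[1]); print(P)
for a in [.3,.4,.5,.6,.7,.8,.9]:
    P=[484.8-39*np.sin(a)-14*np.cos(a),-1.3,54-39*np.cos(a)+14*np.sin(a)]
    print(a,np.round(P,0),((proj(c,P)[0]+.5-[235,120])*4).round())
```

```text
[458.74837699  -1.3         26.42499247]
0.3 [460.  -1.  21.] [532. 577.]
0.4 [457.  -1.  24.] [539. 576.]
0.5 [454.  -1.  26.] [546. 574.]
0.6 [451.  -1.  30.] [553. 572.]
0.7 [449.  -1.  33.] [558. 569.]
0.8 [447.  -1.  37.] [563. 564.]
0.9 [446.  -1.  41.] [568. 559.]
```

The lid fell shut again and the hasp hangs at about 0.45 rad, with its lip end near x=457, z=24. A low push towards the case should now seat it.

Call:
{"op": "jog_arm", "data": {"commands": [[0.01,-0.005,-0.04,0,0,0,0],[0.015,-0.005,-0.08,0,0,0,0],[0.015,-0.005,-0.105,0,0,0,0],[0.02,-0.005,-0.113,0,0,0,0],[0.026,-0.005,-0.114,0,0,0,0],[0.031,-0.005,-0.114,0,0,0,0],[0.035,-0.005,-0.114,0,0,0,0],[0.038,-0.005,-0.114,0,0,0,0],[0.041,-0.005,-0.114,0,0,0,0],[0.044,-0.005,-0.114,0,0,0,0]]}}

```text
clock: 30.0
eef_pos: [454.7, 0.8, 11.0]
eef_rot: [-3.138, 0.004, 1.571]
wrist_force: [-1.1, -0.5, -0.6]
finger_gap: 0.6
```

Run:
```python
from ov import *
from tgt import *
go((458,6,14,0,90))
c=grab('scene');crop(c,235,120,395,290,4,'s20.png')
```

```text
at [454.7   0.8  11. ] [-3.138  0.004  1.571] gap 0.6 F [-1.1 -0.5 -0.6] t 30.0 j [-0.08  0.37  1.95 -0.01  0.83 -0.07]
[0.0033, 0.0052, 0.003] [0.0017, -0.0019, 0.0001]
```

View pics/s20.png

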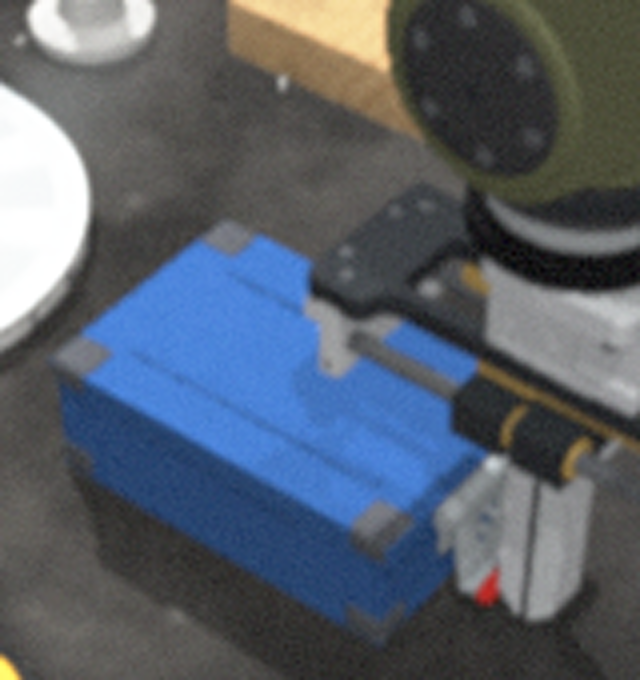

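Call:
{"op": "jog_arm", "data": {"commands": [[0.001,0,0,0,0,0,0],[0.002,0,0,0,0,0,0],[0.0025,0,0,0,0,0,0],[0.003,0,0,0,0,0,0],[0.0035,0,0,0,0,0,0],[0.004,0,0,0,0,0,0],[0.0045,0,0,0,0,0,0],[0.005,0,0,0,0,0,0],[0.005,0,0,0,0,0,0],[0.005,0,0,0,0,0,0]]}}

```text
clock: 31.3
eef_pos: [459.5, 0.8, 10.9]
eef_rot: [-3.137, 0.004, 1.571]
wrist_force: [-0.2, 0.5, 0.1]
finger_gap: 0.5
```

Run:
```python
from tgt import *
go((458,6,14,0,90))
```

```text
at [459.5   0.8  10.9] [-3.137  0.004  1.571] gap 0.5 F [-0.2  0.5  0.1] t 31.3 j [-0.08  0.38  1.93 -0.01  0.83 -0.07]
[-0.0015, 0.0052, 0.0031] [0.0017, -0.002, 0.0001]
```

No resistance yet, so I'll push further in small steps.

Call:
{"op": "jog_arm", "data": {"commands": [[0.0005,0,0,0,0,0,0],[0.001,0,0,0,0,0,0],[0.0015,0,0,0,0,0,0],[0.002,0,0,0,0,0,0],[0.0025,0,0,0,0,0,0],[0.003,0,0,0,0,0,0],[0.0035,0,0,0,0,0,0],[0.004,0,0,0,0,0,0],[0.004,0,0,0,0,0,0],[0.004,0,0,0,0,0,0]]}}

```text
clock: 32.55
eef_pos: [463.1, 0.9, 10.8]
eef_rot: [-3.136, 0.004, 1.571]
wrist_force: [-5.1, -0.2, 1.2]
finger_gap: 0.2
```

Run:
```python
from tgt import *
go((458,6,14,0,90))
c=grab('scene');crop(c,290,190,390,290,6,'s21.png')
```

```text
at [463.1   0.9  10.8] [-3.136  0.004  1.571] gap 0.2 F [-5.1 -0.2  1.2] t 32.55 j [-0.07  0.39  1.92 -0.01  0.83 -0.07]
[-0.0051, 0.0051, 0.0032] [0.0017, -0.0024, 0.0001]
```

View pics/s21.png

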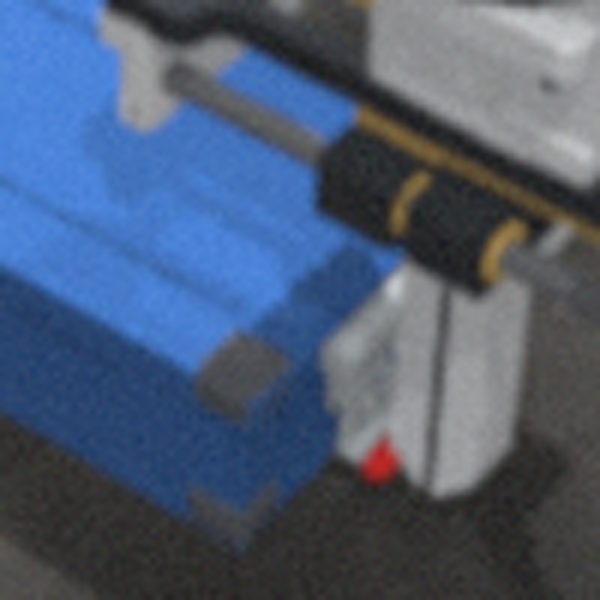

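Resistance of 5 N at x=463, so the hasp is against its stop. I'll give one small extra nudge, then withdraw.

Call:
{"op": "jog_arm", "data": {"commands": [[0.001,0,0,0,0,0,0],[0.0015,0,0,0,0,0,0],[0.0015,0,0,0,0,0,0],[0.0,0,0,0,0,0,0],[-0.01,0,0,0,0,0,0],[-0.025,0,0,0,0,0,0],[-0.04,0,0.01,0,0,0,0],[-0.045,0,0.06,0,0,0,0],[-0.045,0,0.11,0,0,0,0],[-0.045,0,0.16,0,0,0,0]]}}

```text
clock: 33.85
eef_pos: [418.2, 0.9, 172.7]
eef_rot: [-3.139, 0.004, 1.571]
wrist_force: [0.7, -0.3, -0.3]
finger_gap: 0.1
```

Call:
{"op": "jog_arm", "data": {"commands": [[0,-0.03,0.03,0,0,0,0],[0,-0.08,0.06,0,0,0,0],[0,-0.13,0.08,0,0,0,0],[0,-0.18,0.08,0,0,0,0],[0,-0.23,0.08,0,0,0,0],[0,-0.25,0.08,0,0,0,0],[0,-0.25,0.08,0,0,0,0],[0,-0.25,0.08,0,0,0,0],[0,-0.25,0.08,0,0,0,0],[0,-0.25,0.08,0,0,0,0]]}}

```text
clock: 35.1
eef_pos: [418.7, -248.5, 251.1]
eef_rot: [-3.138, 0.004, 1.572]
wrist_force: [-0.0, -0.9, 0.6]
finger_gap: 0.9
```

Run:
```python
from ov import *
from tgt import *
go((458,6,14,0,90))
c=grab('scene','full_s.png')
a=0.0
L=[]
for a,col in ((0,(0,255,0)),(.15,(255,0,255))):
    f=lambda r,h,y:[484.8-r*np.sin(a)-h*np.cos(a),y,54-r*np.cos(a)+h*np.sin(a)]
    L.append(([(f(39,0,-21),f(39,14,-21)),(f(39,14,-21),f(39,14,19)),(f(39,14,19),f(39,0,19)),(f(0,0,19),f(39,0,19))],col))
overlay(c,L,235,150,395,290,5,'s22.png')
crop(c,235,150,395,290,5,'s22b.png')
grab('top','full_t.png')
```

```text
at [ 418.7 -248.5  251.1] [-3.138  0.004  1.572] gap 0.9 F [-0.  -0.9  0.6] t 35.1 j [-0.61  0.13  1.63 -0.01  1.39 -0.61]
[0.0393, 0.2545, -0.2371] [0.0018, -0.0019, -0.0005]
```

View pics/s22.png

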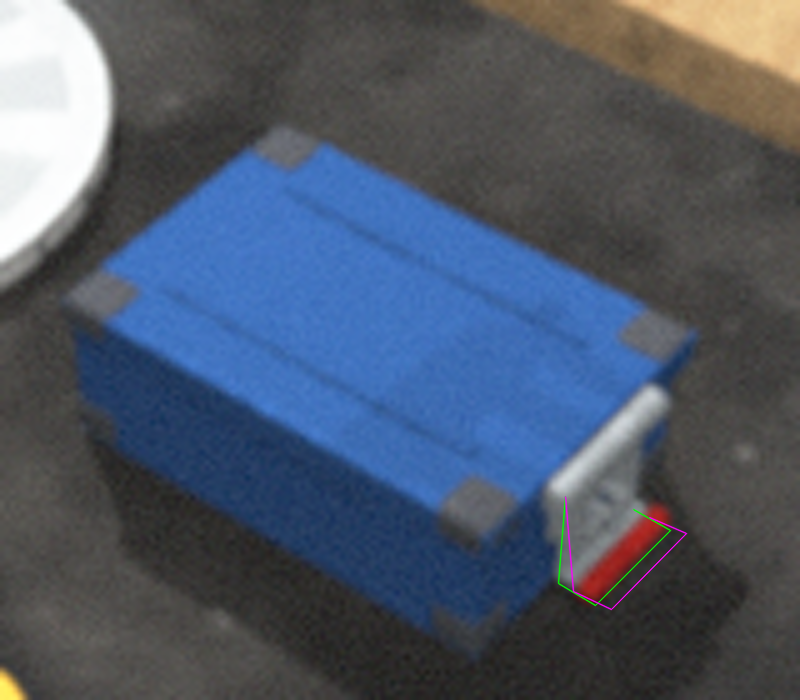

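View pics/full_t.png

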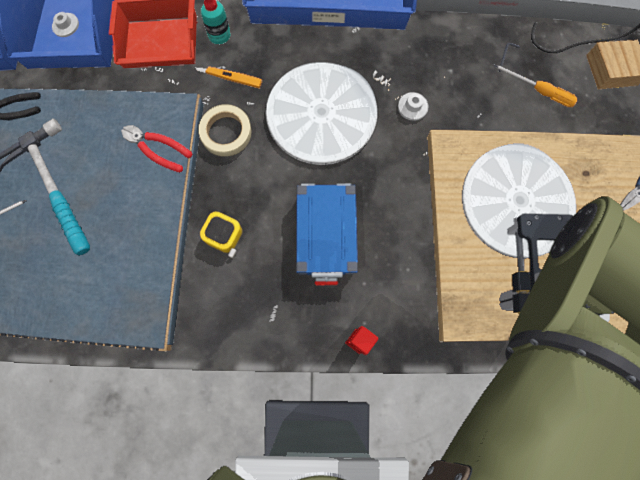

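View pics/s22b.png

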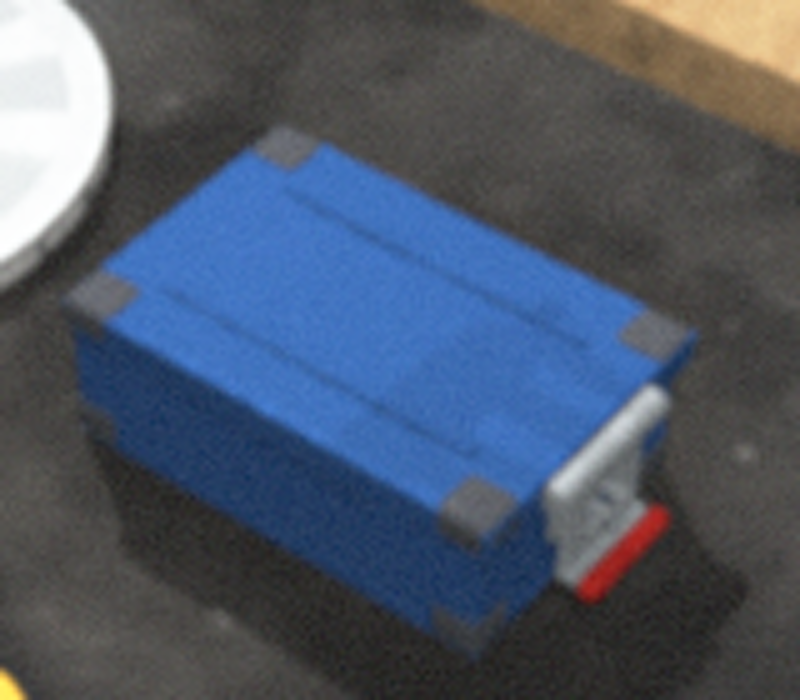

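```bash
python3 -c "
from h import *
print(manip.sign_off())"
```

```text
the job is handed in; nothing more can be done
None
```

The tube is in the case, the lid is shut and the hasp is home. I handed the job in at about 35 s; it reports no verdict.

**What I did**
- I gripped the upright tube, tipped it 90° in the air, laid it on the bench and let go.
- I picked it up again across its middle, set it between the saddle cheeks and let go.
- I pulled the lid over from behind until it fell shut, then swung the hasp over the catch with the closed fingers.

**What went wrong:** my first push on the hasp lifted the shut lid partway, with up to 31 N on the wrist. I backed off, the lid fell shut again, and a lower push then brought the hasp home.

**Last checks**
- **Tube:** both cameras showed it between the cheeks, matching the expected seated pose, before the lid closed over it. I have not seen it since, except for a glimpse through the gap when the lid lifted.
- **Lid:** it looks fully shut in the last pictures.
- **Hasp:** its lip matches the drawn position for 0 rad. It met resistance at x = 463 mm, where I had expected 458.5 mm; I put the difference down to calibration and finger size.
- **Tape measure:** it is at the same place in the first and last top pictures.
- **Robot:** the arm is clear of everything.

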